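# Stand the narrow-footed sample cup on the balance and tip the milling balls into it

## Task

Take the steel sample cup that leans in the blue rack, stand it upright in the middle of the balance pan, gently, let go, and see that it stands steady by itself for a full second. Only then lift the scoop by its black handle, tip all four blue balls into the cup (never touch the balls with the gripper), and lay the empty scoop back flat in its green tray. At the end the cup still stands on the pan with all the balls in it; do not push the other things on the bench about.

Things in the scene. Friction and masses are not known exactly. Their poses are not given: they have to be found in the camera images.
- cup_center (a point): Centre (half-way up) of the round steel sample cup, on its axis; z axis from foot to mouth. 140 mm tall, about 0.22 kg: foot disc 40 mm across, 7 mm thick; stem 22 mm across; from 66 mm above the foot an open cup, widening to 62 mm outside at 82 mm and straight from there to the rim. Foot 70 mm below, rim 70 mm above this point. It starts leaning 40 degrees from upright in the rack.
- cup_rim (a point): Centre of the cup's mouth, on the axis, level with the rim. The mouth is 56 mm across inside, 62 mm outside; the cup's inner floor lies 68 mm below it. A blue band is painted round the outside, 46 to 52 mm below the rim.
- rack: Blue angled rack on an aluminium base plate 170 x 90 mm, fixed to the bench; origin at the centre of its underside, z up. The leaning cup's mouth points along the rack's own -x (roughly towards the robot) and up. A back plate carries the cup from below and reaches 85 mm along it from the foot; the cup's upper 55 mm are free all round. The cup comes out by lifting it straight up or along its axis.
- rack_foot (a point): Centre of the rack's ledge, where the middle of the cup's foot rests at the start: 40 mm along the rack's +x and 42 mm above its origin. Beside the foot stand low cheeks, up to 21 mm along the cup; near 78 mm along it two more, which stay 15 mm below the cup's axis.
- balance: Low white laboratory balance, fixed, 210 x 170 mm, housing 50 mm high; origin at the centre of its underside, z up, x from the display edge to the pan side.
- pan (a point): Centre of the upper face of the balance's round steel pan (108 mm across, level, rigid, 59.5 mm above the bench). A dark spot marks the middle.
- tray: Shallow green tray fixed to the bench, 210 x 120 mm, rim 14 mm high, walls and floor 4 mm thick; origin at the centre of its underside, z up. The scoop starts in it, along its x axis, nose towards the tray's -x.
- scoop: Aluminium scoop, 0.12 kg; origin under the middle of its bowl, at the underside; nose along its own -x, handle along +x, z up. Straight trough 38 mm wide inside, 44 outside, lip at x = -45 mm, rear wall at +42 mm, sides 36 mm high; the floor falls from 16 mm at the lip to 4 mm at the rear, so the balls stay there while it is level and roll out with the nose tipped down 25 to 45 degrees.
- scoop_handle (a point): Grip point at the middle of the scoop's black handle: 78 mm behind the bowl's middle, 49 mm above the scoop's underside. The handle is a straight bar 18 mm wide, 18 mm high and 75 mm long along the scoop's x axis, free below. Axes as the scoop's.
- scoop_lip (a point): Middle of the pouring lip of the scoop (44 mm wide), 45 mm ahead of the bowl's middle and 16 mm above the underside. Axes as the scoop's.
- ball0_center (a point): Centre of one of the four blue ceramic milling balls, 18 mm across, 18 g, in the scoop at the start.
- ball1_center (a point): Centre of one of the four blue ceramic milling balls, 18 mm across, 18 g, in the scoop at the start.
- ball2_center (a point): Centre of one of the four blue ceramic milling balls, 18 mm across, 18 g, in the scoop at the start.
- ball3_center (a point): Centre of one of the four blue ceramic milling balls, 18 mm across, 18 g, in the scoop at the start.
- bottle: Bystander: amber bottle, 60 mm across, 150 mm tall; origin under its centre.
- jar: Bystander: glass jar with blue cap, 70 mm across, 80 mm tall; origin under its centre.
- dish: Bystander: flat covered dish, 70 mm across, 20 mm tall; origin under its centre.
- pot: Bystander: white pot, 64 mm across, 60 mm tall; origin under its centre.
- spatula: Bystander: spatula lying on the bench, 180 mm long; origin under its middle, x along it.
- slides: Bystander: yellow slide box, 85 x 65 x 30 mm; origin under its centre.
Mind the look-alikes: they are no part of the job. What is shaped like the part that bears cup_center but purple is not meant.

How it is judged:
On the way, in this order (a step that is already met when the one before it is completed fails the run):
1. the cup is lifted out of the rack (contact force between the fingers and cup above 0.3 N and contact force between cup and rack below 0.01 N and distance of cup_center from where it was at the start of the episode above 0.05 m), for 0.1 s.
2. the cup stands upright in the middle of the pan, steady, untouched by the robot, for a second, with the scoop still in its tray (angle between cup_center's own z axis and vertical below 0.06 rad and horizontal distance between cup_center and pan below 0.025 m and z of cup_center in the frame of pan between 0.064 and 0.076 m and linear speed of cup below 0.02 m/s and angular speed of cup below 0.15 rad/s and contact force between each of the arm, the fingers and cup below 0.05 N and distance of scoop from where it was at the start of the episode below 0.01 m), for 1 s.
3. the scoop is lifted by the gripper with all four balls in it (distance of scoop from where it was at the start of the episode above 0.04 m and contact force between the fingers and scoop above 0.3 N and contact force between scoop and tray below 0.01 N and distance between each of ball0_center, ball1_center, ball2_center, ball3_center and scoop_lip below 0.105 m and z of ball0_center in the frame of scoop_lip between -0.02 and 0.035 m and z of ball1_center in the frame of scoop_lip between -0.02 and 0.035 m and z of ball2_center in the frame of scoop_lip between -0.02 and 0.035 m and z of ball3_center in the frame of scoop_lip between -0.02 and 0.035 m), for 0.1 s.
4. all four balls are in the standing cup (angle between cup_center's own z axis and vertical below 0.06 rad and horizontal distance between cup_center and pan below 0.025 m and z of cup_center in the frame of pan between 0.064 and 0.076 m and horizontal distance between each of ball0_center, ball1_center, ball2_center, ball3_center and cup_center below 0.03 m and z of ball0_center in the frame of cup_center between 0 and 0.07 m and z of ball1_center in the frame of cup_center between 0 and 0.07 m and z of ball2_center in the frame of cup_center between 0 and 0.07 m and z of ball3_center in the frame of cup_center between 0 and 0.07 m), for 0.3 s.
At the end, for the whole second after the job is handed in: The cup stands upright (within 3.4 degrees) on the pan, its axis within 25 mm of the pan's middle, still and untouched; all four balls lie inside it; the empty scoop lies flat (within 3.4 degrees) on the floor of its tray, still and released (all of step 4 and linear speed of each of cup, scoop below 0.02 m/s and angular speed of cup below 0.15 rad/s and contact force between each of the arm, the fingers and cup below 0.05 N and angle between scoop's own z axis and vertical below 0.06 rad and contact force between scoop and tray above 0.2 N and z of scoop in the frame of tray between -0.002 and 0.01 m and horizontal distance between scoop and tray below 0.085 m and contact force between the fingers and scoop below 0.05 N).
It fails at once if the gripper touches a ball (contact force between the fingers and ball0 above 0.2 N or contact force between the fingers and ball1 above 0.2 N or contact force between the fingers and ball2 above 0.2 N or contact force between the fingers and ball3 above 0.2 N).
It fails at once if the cup is set down or knocked hard on the balance (over 40 N) (contact force between cup and balance above 40 N).
It fails at once if the cup is dropped onto the pan (let go with its foot more than 10 mm above it) (contact force between anything else and cup below 0.01 N and horizontal distance between cup_center and pan below 0.08 m and z of cup_center in the frame of pan above 0.08 m).
It fails at once if the cup falls over (angle between cup_center's own z axis and vertical above 1.2 rad).
It fails at once if a bystander is pushed more than 30 mm (distance of any of bottle, jar, dish, pot, spatula, slides from where it was at the start of the episode above 0.03 m).
It also fails if it takes over 72 s, if anything falls off the work surface, if the arm or the gripper's body presses on something with over 40 N, if the wrist force passes 120 N, or if a joint passes its speed limit or range.

## Robot

A 7-joint arm with a two-finger parallel gripper is mounted at the origin on the work surface. World frame = base frame: x ahead of the robot, y to its left, z up, the work surface at z = 0. Lengths are in m, angles in rad, forces in N, time in s.
With the tool pointing down it reaches from about 0.425 to 0.875 m from the base axis. Payload 4.7 kg.
Tool frame: the origin (TCP) lies at the very end of the fingers, on their centre line; the grasp point (between the pads) lies 19 mm behind it (ctrl.grasp_offset is the distance from the TCP to the grasp point, in m); z points along the fingers, y is the direction in which the jaws open and shut (so a half turn about z gives the same grasp; the last joint's range is limited). The gripper opens to 87 mm and grips with 3 to 60 N. Pads are 19 mm wide; open, the fingers measure 117 mm over their backs; the gripper's body (75 mm by 190 mm) begins 51 mm behind the grasp point.
Start: joints at [1.347, 0.321, -0.07, 1.45, 0.023, 1.371, -0.057], TCP at [0.153, -0.632, 0.223] pointing down, gripper open.
Joint ranges: [-2.86, 2.86], [-0.3, 2.09], [-1.38, 1.24], [0.06, 2.45], [-1.56, 4.7], [0.09, 2.05], [-2.69, 2.69]. Speed limits (rad/s): [2.57, 2.57, 3.14, 3.14, 3.14, 3.14, 3.14].

## Interface

Orientations are given as a rotation vector (axis times angle).
In Python, from bench import ctrl gives the robot as it stands.
- The arm moves only by the shell command python3 -m creep 'ROWS' [FORCE]. ROWS is JSON, a list that holds one entry, the list of rows, each a list of 7 numbers: the opening, from 0 (shut) to 1 (fully open), then the shift along the tool's x, y, z in mm, then the turn, a rotation vector about the tool's x, y, z in rad. In form: [[[grip, dx, dy, dz, rx, ry, rz], ...]]. A call has 1 to 5 rows; each row is the pose to reach, as a shift and turn from the pose commanded when the call began, along the tool's axes at that moment; what a row does not reach only later rows make up. A row lasts 1/10 s, in which the tool goes at most 50 mm and 8.59 degrees, less where a joint would pass 70% of its speed; a pose out of reach is approached as far as the arm can. A call with a gripper value outside its range is refused whole. The fingers move at their own pace and stop on an object; FORCE is the grip in N (left out, the last holds). Time passes only in rows, so rows that repeat a pose let the fingers close. It gives the time, the measured TCP pose, the force and the opening at its end, in the units of the state.
- ctrl.get_state(): the state, without advancing time (a new reading comes with each control period).
- ctrl.get_image(name): name is "side" or "top"; returns the picture (384x512x3 uint8, red, green, blue); there is no depth.
- ctrl.camera_params(name): a dict with "K" (3x3 intrinsics, pixels), "k1" (the pictures are not rectified: a ray, as slopes to the right and down, at radius r is drawn at 1 + k1 r^2 times it, then the intrinsics apply), "pose" (4x4, takes a point from camera to world coordinates). Camera axes: x right, y down, z forward; pixel columns grow to the right and rows downward; lengths in m; the calibration is good to about 2 mm. A picture is of the moment at which its call begins. camera_params takes no time and is no camera call.
- ctrl.close_job(): hands the job in, once; it reports no verdict.
The state is a dict: "time": time; "joint_positions": joint angles; "qd": joint speeds; "joint_torque": joint torques, N m; "position": TCP position; "tool_rot": TCP orientation; "ft_force": force on the tool from outside, world axes, zero at the start; "torque": the same for the moment, N m; "grip_width": opening from 0.0 (shut) to 1.0 (fully open).
Only numpy, scipy, OpenCV 4.12 (cv2) and the standard library are available. Lean on these libraries where they do the work, as an engineer would, in place of code of your own. Each camera call takes 0.05 s, during which the arm holds its last target. There are 200 camera calls.

## Working session

There is one attempt and no reset: what is moved stays moved. The work goes in short steps, Python scripts to look and compute and a shell command to move; the robot and the scene stay as the last step left them, time stands still between calls to the robot, and variables do not carry over. Pictures are saved under pics/ and viewed, about 8 in all and at most 12, crops included, and the job is handed in when it is done.

```bash
ls; mkdir -p pics; python3 - <<'E'
from bench import ctrl
import cv2, numpy as np
for n in("side","top"):
    im=ctrl.get_image(n); cv2.imwrite(f"pics/{n}0.png",im[:,:,::-1]); p=ctrl.camera_params(n); print(n,p)
s=ctrl.get_state(); print(s, ctrl.grasp_offset)
E
```

```text
pics
side {'K': array([[362.43487474,   0.        , 259.90414989],
       [  0.        , 362.43487474, 189.72499282],
       [  0.        ,   0.        ,   1.        ]]), 'k1': -0.08754257028886794, 'pose': array([[-0.99110054, -0.06311187,  0.11720328,  0.36339018],
       [-0.13233086,  0.56257711, -0.8160855 ,  0.87888187],
       [-0.0144312 , -0.82433239, -0.56592212,  0.71553723],
       [ 0.        ,  0.        ,  0.        ,  1.        ]])}
top {'K': array([[496.76703868,   0.        , 255.8771644 ],
       [  0.        , 496.76703868, 188.76746345],
       [  0.        ,   0.        ,   1.        ]]), 'k1': 0.05401920174558371, 'pose': array([[-0.02156382, -0.98846094,  0.14993324,  0.22870735],
       [-0.99972627,  0.02268064,  0.00574257, -0.01359096],
       [-0.00907689, -0.14976837, -0.98867945,  1.87542091],
       [ 0.        ,  0.        ,  0.        ,  1.        ]])}
{'time': 0.1, 'joint_positions': array([ 1.34710981,  0.32173901, -0.07012733,  1.45159167,  0.02258385,
        1.37082665, -0.05685231]), 'qd': array([-0.00081715, -0.00128302,  0.00120566, -0.00211514,  0.00088997,
        0.00268373, -0.00015393]), 'joint_torque': array([-2.36388851e-04, -4.92573166e+01, -4.05897880e-01, -3.13400567e+01,
       -6.41144835e-02,  3.93628108e-02,  1.08773379e-04]), 'position': array([ 0.15296838, -0.63120386,  0.22155822]), 'tool_rot': array([-3.11765046e+00, -3.72603717e-01,  4.36345935e-04]), 'ft_force': array([0.20152753, 0.06257702, 0.05514598]), 'torque': array([ 0.04753004, -0.02525378,  0.03583333]), 'grip_width': 0.997533316908402} 0.0187
```

View pics/top0.png

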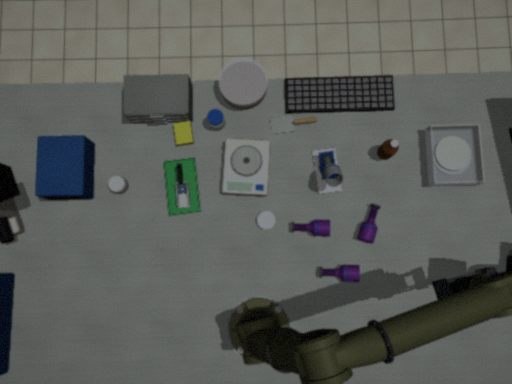

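View pics/side0.png

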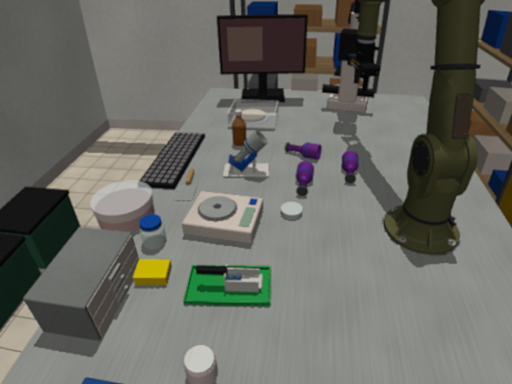

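The top view shows the green tray at about (182,187), the balance at (246,165), the rack with the leaning cup at (328,172), and purple decoys at (320,228), (370,225) and (348,272). In the side view the tray is at (229,285), the pan at (217,208) and the cup at about (250,150). Next I'll write the helpers and view enlarged crops.

```bash
cat > h.py <<'E'
from bench import ctrl
import cv2, numpy as np
from scipy.spatial.transform import Rotation as R
C={n:ctrl.camera_params(n) for n in("side","top")}
def ray(n,u,v):
    c=C[n];K=c["K"];d=np.array([(u-K[0,2])/K[0,0],(v-K[1,2])/K[1,1]])
    x=d.copy()
    for _ in range(30): x=d/(1+c["k1"]*(x@x))
    P=c["pose"];r=P[:3,:3]@np.r_[x,1];return P[:3,3],r/np.linalg.norm(r)
def onz(n,u,v,z):
    o,r=ray(n,u,v);return o+r*(z-o[2])/r[2]
def tri(a,b):
    o1,r1=ray("side",*a);o2,r2=ray("top",*b)
    t=np.linalg.lstsq(np.c_[r1,-r2],o2-o1,rcond=None)[0]
    p,q=o1+t[0]*r1,o2+t[1]*r2;return (p+q)/2,np.linalg.norm(p-q)*1e3
def proj(n,p):
    c=C[n];P=c["pose"];q=P[:3,:3].T@(np.asarray(p)-P[:3,3]);x=q[:2]/q[2]
    x=x*(1+c["k1"]*(x@x));return c["K"][:2,:2]@x+c["K"][:2,2]
def crop(im,x,y,w,h,s):
    return cv2.resize(im[y:y+h,x:x+w],None,fx=s,fy=s,interpolation=cv2.INTER_CUBIC)
def tool(): # world pose
    s=ctrl.get_state();return np.array(s["position"]),R.from_rotvec(s["tool_rot"])
E
python3 - <<'E'
from h import *
np.set_printoptions(precision=4,suppress=True)
t=cv2.imread("pics/top0.png");s=cv2.imread("pics/side0.png")
a=np.vstack([np.hstack([crop(t,160,150,50,75,4),crop(t,220,130,55,75,4),crop(t,305,140,50,75,4)]),
 ])
b=np.hstack([crop(s,180,255,95,55,4),crop(s,215,125,65,55,4)])
b=cv2.resize(b,(a.shape[1]*0+b.shape[1],b.shape[0]))
W=max(a.shape[1],b.shape[1]);
a=cv2.copyMakeBorder(a,0,0,0,W-a.shape[1],0);b=cv2.copyMakeBorder(b,0,0,0,W-b.shape[1],0)
o=np.vstack([a,b]);o=cv2.convertScaleAbs(o,alpha=1.4);print(o.shape);cv2.imwrite("pics/crops1.png",o)
for n,im in(("top",t),("side",s)):
    b_,g,r=[im[:,:,i].astype(int) for i in range(3)]
    m=((g>1.8*r+20)&(g>1.8*b_+10)).astype(np.uint8)
    cs=max(cv2.findContours(m,0,2)[0],key=cv2.contourArea)
    h=cv2.convexHull(cs);ap=cv2.approxPolyDP(h,0.03*cv2.arcLength(h,True),True)[:,0]
    print(n,ap.tolist())
    w=np.array([onz(n,*p,.014)[:2] for p in ap]);print(w,w.mean(0),np.linalg.norm(np.roll(w,1,0)-w,axis=1))
    # pan dark spot
E
```

```text
(520, 640, 3)Traceback (most recent call last):
  File "<stdin>", line 14, in <module>
ValueError: max() iterable argument is empty
```

View pics/crops1.png

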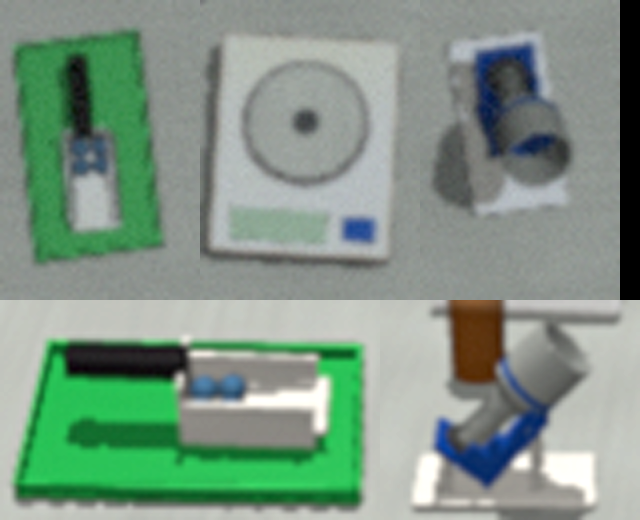

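The crops show the tray with the scoop (handle far from the robot, nose toward it), the pan's dark spot at top (246,160), and the cup's mouth leaning toward -x. Side view confirms this. Now the measurements.

```bash
python3 - <<'E'
from h import *
np.set_printoptions(precision=4,suppress=True)
t=cv2.imread("pics/top0.png");s=cv2.imread("pics/side0.png")
def big(m,roi):
    x,y,w,h=roi;k=np.zeros_like(m);k[y:y+h,x:x+w]=m[y:y+h,x:x+w]
    return max(cv2.findContours(k,0,1)[0],key=cv2.contourArea)
U=8
def mask(im,roi,f):
    x,y,w,h=roi;c=cv2.resize(im[y:y+h,x:x+w],None,fx=U,fy=U,interpolation=cv2.INTER_CUBIC)
    hsv=cv2.cvtColor(c,cv2.COLOR_BGR2HSV).astype(int)
    m=f(hsv[...,0],hsv[...,1],hsv[...,2]).astype(np.uint8)
    return cv2.morphologyEx(m,cv2.MORPH_OPEN,np.ones((7,7)))
def full(pts,roi): return (np.asarray(pts,float)+.5)/U-.5+np.array(roi[:2])
def rect(n,cnt,roi,z):
    w=np.array([onz(n,*p,z)[:2] for p in full(cnt[:,0],roi)])
    r=cv2.minAreaRect((w*1e3).astype(np.float32));b=cv2.boxPoints(r)
    return r
def cnt(m): return max(cv2.findContours(m,0,1)[0],key=cv2.contourArea)
green=lambda h,s,v:(h>45)&(h<80)&(s>110)
for n,im,roi in(("top",t,(155,150,60,75)),("side",s,(175,250,105,65))):
    c=cnt(mask(im,roi,green));print("tray",n,rect(n,c,roi,.014))
roi=(225,140,42,42)
c=cnt(mask(t,(238,152,18,18),lambda h,s,v:(v<95)));p=full([c[:,0].mean(0)],(238,152))[0];print("spot top",p,onz("top",*p,.0595))
hs=cv2.cvtColor(t,cv2.COLOR_BGR2HSV);print(hs[155:166:2,240:254:2,2])
roi=(190,188,55,35)
print(cv2.cvtColor(s,cv2.COLOR_BGR2GRAY)[200:216:2,206:232:2])
# rack plate & balance housing
white=lambda h,s,v:(v>170)&(s<40)
for nm,im,n,roi,z in(("bal",t,"top",(218,132,58,68),.05),("rack",t,"top",(305,140,45,62),.01)):
    h=cv2.cvtColor(im,cv2.COLOR_BGR2HSV);x,y,w,hh=roi
    th=cv2.threshold(h[y:y+hh,x:x+w,2],0,255,cv2.THRESH_OTSU)[0]
    print(nm,th,rect(n,cnt(mask(im,roi,lambda h,s,v:v>max(th,158 if nm=="rack" else 150))),roi,z))
# handle & balls
c=cnt(mask(t,(165,158,35,40),lambda h,s,v:(v<60)));f=full(c[:,0],(165,158))
w=np.array([onz("top",*q,.058)[:2] for q in f]);print("handle top",cv2.minAreaRect((w*1e3).astype(np.float32)))
c=cnt(mask(s,(185,260,50,22),lambda h,s,v:(v<60)));f=full(c[:,0],(185,260));print("handle side px",f.min(0),f.max(0))
w=np.array([onz("side",*q,.055)[:2] for q in f]);print(cv2.minAreaRect((w*1e3).astype(np.float32)))
# scoop bowl, top: white/grey bright unsaturated inside tray
roi=(168,178,26,34)
c=cnt(mask(t,roi,lambda h,s,v:~((h>45)&(h<80)&(s>80))&(v>70)));print("bowl",rect("top",c,roi,.036))
# band
for n,im,roi in(("top",t,(318,155,35,35)),("side",s,(235,130,40,35))):
    m=mask(im,roi,lambda h,s,v:(h>100)&(h<125)&(s>90));cs=cv2.findContours(m,0,1)[0]
    for c in cs: 
        if cv2.contourArea(c)>60: f=full(c[:,0],roi);print("blue",n,cv2.contourArea(c)/64,f.min(0),f.max(0))
E
```

```text
tray top ((528.4072875976562, 279.50531005859375), (207.24461364746094, 117.95374298095703), 5.949489593505859)
tray side ((532.2450561523438, 288.1844482421875), (208.26052856445312, 128.39874267578125), 6.204320907592773)
spot top [245.9923 159.9754] [0.6135 0.0315 0.0595]
[[115 120 119 117 114 114 118]
 [117 111 101  85  98 115 117]
 [112 107  66  52  64 106 114]
 [113 107  61  52  64 107 116]
 [115 113  99  85  99 113 116]
 [114 116 113 115 116 117 116]]
[[143 143 143 143 141 141 140 139 138 138 137 136 137]
 [142 143 143 143 145 141 142 144 143 141 141 141 140]
 [143 143 143 141 119  87  85 108 141 140 140 140 139]
 [144 144 143 133  72  60  61  82 140 142 141 140 141]
 [144 144 145 145 123 103 103 130 143 142 142 142 142]
 [143 143 143 143 143 143 143 143 143 143 143 143 144]
 [142 142 141 142 142 141 142 141 142 142 143 145 126]
 [140 141 140 139 140 139 140 141 142 142 137 107  74]]Traceback (most recent call last):
  File "<stdin>", line 32, in <module>
  File "<stdin>", line 18, in cnt
ValueError: max() iterable argument is empty
```

```bash
cat >> h.py <<'E'
U=8
def mask(im,roi,f):
    x,y,w,h=roi;c=cv2.resize(im[y:y+h,x:x+w],None,fx=U,fy=U,interpolation=cv2.INTER_CUBIC)
    hsv=cv2.cvtColor(c,cv2.COLOR_BGR2HSV).astype(int)
    return cv2.morphologyEx(f(hsv[...,0],hsv[...,1],hsv[...,2]).astype(np.uint8),cv2.MORPH_OPEN,np.ones((7,7)))
def full(pts,roi): return (np.asarray(pts,float)+.5)/U-.5+np.array(roi[:2])
def cnt(m): return max(cv2.findContours(m,0,1)[0],key=cv2.contourArea)
def rect(n,c,roi,z):
    w=np.array([onz(n,*p,z)[:2] for p in full(c[:,0],roi)])
    return cv2.minAreaRect((w*1e3).astype(np.float32))
E
python3 - <<'E'
from h import *
np.set_printoptions(precision=4,suppress=True)
t=cv2.imread("pics/top0.png");s=cv2.imread("pics/side0.png")
roi=(208,200,20,12);c=cnt(mask(s,roi,lambda h,s,v:v<115));m=cv2.moments(c);p=full([[m["m10"]/m["m00"],m["m01"]/m["m00"]]],roi)[0]
print("spot side",p,onz("side",*p,.0595),tri(p,(245.99,159.98)))
v=cv2.cvtColor(t,cv2.COLOR_BGR2HSV)
print("row170",v[145,308:348,2],v[190,308:348,2]);print("bal row",v[185,216:276,2])
c=cnt(mask(t,(165,158,35,40),lambda h,s,v:(v<50)));f=full(c[:,0],(165,158))
w=np.array([onz("top",*q,.058)[:2] for q in f]);print("handle top",cv2.minAreaRect((w*1e3).astype(np.float32)))
c=cnt(mask(s,(185,255,50,27),lambda h,s,v:(v<60)));f=full(c[:,0],(185,255));print("handle side px",f.min(0),f.max(0),cv2.minAreaRect(f.astype(np.float32)))
roi=(168,178,26,34)
c=cnt(mask(t,roi,lambda h,s,v:~((h>45)&(h<80)&(s>80))&(v>70)));print("bowl",rect("top",c,roi,.036))
for n,im,roi in(("top",t,(318,155,35,35)),("side",s,(235,130,40,35))):
    m=mask(im,roi,lambda h,s,v:(h>100)&(h<125)&(s>90));cs=cv2.findContours(m,0,1)[0]
    for c in cs: 
        if cv2.contourArea(c)>60: f=full(c[:,0],roi);print("blue",n,cv2.contourArea(c)/64,f.min(0),f.max(0))
E
```

```text
spot side [216.8846 205.7513] [0.617  0.032  0.0595] (array([0.6153, 0.0317, 0.0591]), np.float64(3.4394742439410457))
row170 [104 106 105 108 106 103 104 106 106 100 104 105 105 105 106 105 104 105
 106 105 106 106 104 102 103 105 105 106 105 106 105 107 108 108 109 104
 107 105 106 108] [100 101  94  83  76  70  68  58  60  64  86  95 101 103 107 114 130 136
 139 139 137 138 138 137 135 137 132 130 129 132 130 130 131 123 113 108
 109 108 104 107]
bal row [104 105 103  86  71  73 100 120 134 137 130 124 119 119 119 119 119 119
 118 121 119 120 120 118 119 119 119 123 120 120 121 121 120 120 117 115
 127 134 131 117 108 108 109 106 108 106 112 119 130 132 128 115 102 103
 104 107 105 106 108 106]
handle top ((566.7484741210938, 280.6802673339844), (78.68921661376953, 19.86398696899414), 4.326952934265137)
handle side px [195.3125 265.4375] [226.6875 274.3125] ((210.9916534423828, 269.829833984375), (31.531482696533203, 8.35529613494873), 1.7899105548858643)
bowl ((492.5892333984375, 272.8930969238281), (99.3635482788086, 51.319332122802734), 4.810924530029297)
blue top 31.5625 [327.5625 173.4375] [337.9375 178.3125]
blue top 1.421875 [332.3125 163.1875] [333.5625 164.4375]
blue top 18.953125 [329.0625 154.5625] [333.8125 162.8125]
blue top 83.9296875 [318.5625 154.5625] [325.8125 178.1875]
blue side 147.703125 [234.5625 140.1875] [256.3125 164.4375]
```

```bash
python3 - <<'E'
from h import *
np.set_printoptions(precision=4,suppress=True)
t=cv2.imread("pics/top0.png");s=cv2.imread("pics/side0.png")
print("mouth",tri((261.25,137.5),(333.75,177.5)))
roi=(305,140,50,64);m=mask(t,roi,lambda h,s,v:(v>118)&(s<60));c=cnt(m);r=rect("top",c,roi,.01);print("rack plate",r)
roi=(218,132,58,68);m=mask(t,roi,lambda h,s,v:(v>118)&(s<60));print("balance",rect("top",cnt(m),roi,.05))
# overlays from the rack pose
O=np.array([*r[0],0])/1e3; 
a=np.deg2rad(r[2] if r[1][0]>r[1][1] else r[2]-90); X=np.array([np.cos(a),np.sin(a),0])
Z=np.array([0,0,1.]);ax=-np.sin(np.deg2rad(40))*X+np.cos(np.deg2rad(40))*Z
F=O+.04*X+.042*Z;rim=F+.14*ax;print("yaw",np.rad2deg(a),"foot",F,"rim",rim)
Y=np.cross(Z,X)
out=[]
for n,im,(x,y,w,h) in(("top",t,(300,135,60,75)),("side",s,(215,120,75,65))):
    k=8 if n=="top" else 5; k=6
    o=crop(im,x,y,w,h,k)
    def dr(p,col):
        q=((proj(n,p)-[x,y]+.5)*k).astype(int);cv2.circle(o,tuple(int(i) for i in q),2,col,-1)
    b2=np.cross(ax,Y)
    for th in np.linspace(0,2*np.pi,24,endpoint=False):
        d=np.cos(th)*Y+np.sin(th)*b2
        dr(rim+.031*d,(0,0,255));dr(rim-.049*ax+.031*d,(0,255,255))
    for sx in(-.085,.085):
        for sy in(-.045,.045): dr(O+sx*X+sy*Y+.01*Z,(0,255,0))
    dr(F,(255,0,255));out.append(o)
H=max(o.shape[0] for o in out);out=[cv2.copyMakeBorder(o,0,H-o.shape[0],0,0,0) for o in out]
cv2.imwrite("pics/ov1.png",cv2.convertScaleAbs(np.hstack(out),alpha=1.3));print(np.hstack(out).shape)
E
```

```text
mouth (array([ 0.5238, -0.2799,  0.1389]), np.float64(4.3596926679623556))
rack plate ((507.75311279296875, -283.6640625), (30.345008850097656, 85.78846740722656), 6.3128228187561035)
balance ((593.600830078125, 31.58356475830078), (164.5711212158203, 204.34417724609375), 85.6954345703125)
yaw -83.6871771812439 foot [ 0.5122 -0.3234  0.042 ] rim [ 0.5023 -0.234   0.1492]
(450, 810, 3)
```

View pics/ov1.png

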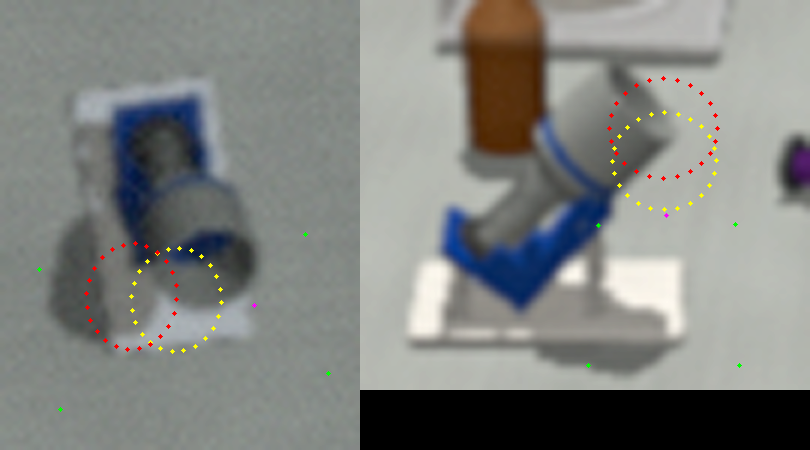

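```bash
cat > rack.py <<'E'
from h import *
np.set_printoptions(precision=4,suppress=True)
Z=np.array([0,0,1.])
def cup(O,a):
    X=np.array([np.cos(a),np.sin(a),0]);ax=-np.sin(np.deg2rad(40))*X+np.cos(np.deg2rad(40))*Z
    F=O+.04*X+.042*Z;return X,np.cross(Z,X),ax,F,F+.14*ax
E
python3 - <<'E'
from rack import *
t=cv2.imread("pics/top0.png");s=cv2.imread("pics/side0.png")
px=np.array([[75,92],[210,80],[253,335],[118,350]])/6-.5+[300,135]
w=np.array([onz("top",*p,.01)[:2] for p in px]);print(w,w.mean(0));print(np.linalg.norm(np.roll(w,-1,0)-w,axis=1))
spx=(np.array([[683,260],[683,335],[412,338],[420,260]])-[360,0])/6-.5+[215,120]
print("side",np.array([onz("side",*p,.008)[:2] for p in spx]))
d=(w[0]+w[1]-w[2]-w[3]);a=np.arctan2(d[1],d[0]);O=np.array([*w.mean(0),0])
X,Y,ax,F,rim=cup(O,a);print("yaw",np.rad2deg(a),"rim",rim)
m=tri((261.7,136.2),(333.7,179.5));print("mouth tri",m)
out=[]
for n,im,(x,y,w_,h) in(("top",t,(300,135,60,75)),("side",s,(215,120,75,65))):
    k=6;o=crop(im,x,y,w_,h,k)
    def dr(p,col):
        q=((proj(n,p)-[x,y]+.5)*k).astype(int);cv2.circle(o,tuple(int(i) for i in q),1,col,-1)
    b2=np.cross(ax,Y)
    for th in np.linspace(0,2*np.pi,36,endpoint=False):
        e=np.cos(th)*Y+np.sin(th)*b2
        dr(rim+.031*e,(0,0,255));dr(rim-.049*ax+.031*e,(0,255,255));dr(m[0]+.031*e,(255,0,255))
    for sx in(-.085,.085):
        for sy in(-.045,.045): dr(O+sx*X+sy*Y+.01*Z,(0,255,0))
    out.append(o)
H=max(o.shape[0] for o in out);out=[cv2.copyMakeBorder(o,0,H-o.shape[0],0,0,0) for o in out]
cv2.imwrite("pics/ov2.png",cv2.convertScaleAbs(np.hstack(out),alpha=1.3))
E
```

```text
[[ 0.6577 -0.2212]
 [ 0.6634 -0.3075]
 [ 0.4982 -0.3272]
 [ 0.4905 -0.242 ]] [ 0.5774 -0.2745]
[0.0865 0.1664 0.0856 0.1684]
side [[ 0.5018 -0.3272]
 [ 0.4916 -0.2371]
 [ 0.6558 -0.2156]
 [ 0.671  -0.309 ]]
yaw 6.928155710258304 rim [ 0.5278 -0.2805  0.1492]
mouth tri (array([ 0.5189, -0.2785,  0.1444]), np.float64(1.8350988370804975))
```

View pics/ov2.png

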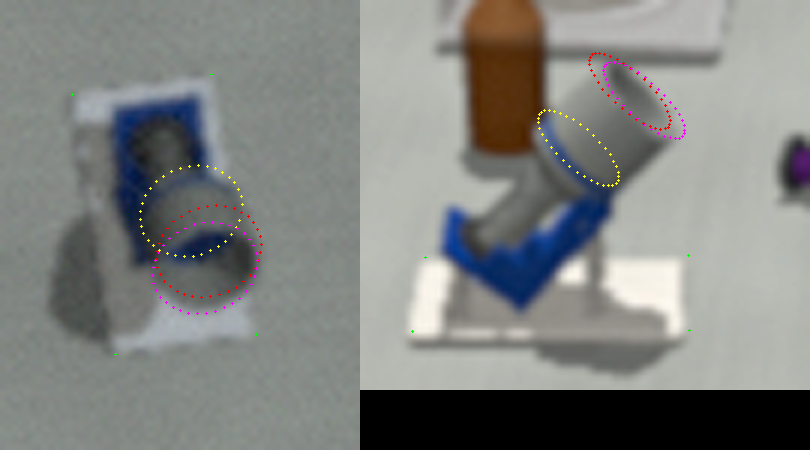

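Rack centre comes out at (0.579,-0.273) with yaw 6.9° from both views. The plate sides measure 86x167 mm against 90x170 given, and the mouth is near (0.524,-0.279,0.146). Next: go to the pre-grasp pose along the cup axis.

```bash
cat > goal.py <<'E'
from rack import *
import sys
# goal x y z yaw(deg of tool x heading) tilt(deg, tool z leaning forward from down)
def orient(yaw,tilt):
    a,t=np.deg2rad(yaw),np.deg2rad(tilt)
    z=np.array([np.sin(t)*np.cos(a),np.sin(t)*np.sin(a),-np.cos(t)]);y=np.array([np.sin(a),-np.cos(a),0])
    return R.from_matrix(np.c_[np.cross(y,z),y,z])
def rows(p,yaw,tilt):
    c,q=tool();d=q.inv().apply(np.array(p)-c)*1e3;r=(q.inv()*orient(yaw,tilt)).as_rotvec()
    s=ctrl.get_state();print("t",s["time"],"pos",c,"grip",s["grip_width"],"F",s["ft_force"]);print("shift",d.round(1),"norm",np.linalg.norm(d).round(),"turn",r.round(3))
if __name__=="__main__": v=list(map(float,sys.argv[1:]));rows(v[:3],v[3],v[4])
E
python3 goal.py 0.40 -0.40 0.28 6.9 30;python3 goal.py 0.494 -0.283 0.183 6.9 40
```

```text
t 0.1 pos [ 0.153  -0.6312  0.2216] grip 0.997533316908402 F [0.2015 0.0626 0.0551]
shift [ 294.6 -166.6  -58.2] norm 343.0 turn [-0.032  0.523  0.114]
t 0.1 pos [ 0.153  -0.6312  0.2216] grip 0.997533316908402 F [0.2015 0.0626 0.0551]
shift [ 413.5 -258.    39. ] norm 489.0 turn [-0.043  0.697  0.112]
```

```bash
python3 -m creep '[[[1,45,-25,-10,0,0.06,0.02],[1,95,-53,-20,0,0.16,0.04],[1,145,-80,-30,-0.01,0.27,0.06],[1,190,-107,-40,-0.02,0.37,0.08],[1,235,-133,-50,-0.03,0.47,0.1]]]' 25; python3 goal.py 0.487 -0.283 0.193 6.9 40
```

```text
time: 0.6
position: [0.3337, -0.4627, 0.2683]
tool_rot: [-3.022, -0.203, -0.731]
ft_force: [0.2, -0.3, 0.5]
grip_width: 0.998
t 0.6 pos [ 0.3337 -0.4627  0.2683] grip 0.9983010532083743 F [ 0.2299 -0.2953  0.5499]
shift [ 122.4 -158.2  146.5] norm 248.0 turn [-0.002  0.224  0.014]
```

```bash
python3 -m creep '[[[1,28,-35,20,0,0.05,0],[1,55,-70,45,0,0.1,0],[1,80,-105,75,0,0.15,0],[1,105,-135,105,0,0.2,0.01],[1,105,-135,105,0,0.2,0.01]]]';python3 -m creep '[[[1,0,0,0,0,0,0]]]'; python3 goal.py 0.490 -0.283 0.187 6.9 40
```

```text
time: 1.1
position: [0.4552, -0.3033, 0.2168]
tool_rot: [-2.915, -0.193, -1.01]
ft_force: [-0.2, -0.4, 0.3]
grip_width: 1.002
time: 1.2
position: [0.4545, -0.3097, 0.2202]
tool_rot: [-2.922, -0.188, -1.016]
ft_force: [0.6, -0.7, 0.1]
grip_width: 0.997
t 1.2 pos [ 0.4545 -0.3097  0.2202] grip 0.9967269585460717 F [ 0.5559 -0.6801  0.1423]
shift [  9.7 -22.   50. ] norm 55.0 turn [-0.005  0.029  0.006]
```

```bash
python3 -m creep '[[[1,5,-11,20,0,0.015,0],[1,10,-22,40,0,0.029,0.006],[1,10,-22,48,0,0.029,0.006],[1,10,-22,48,0,0.029,0.006],[1,10,-22,48,0,0.029,0.006]]]'; python3 goal.py 0.490 -0.283 0.187 6.9 40
python3 - <<'E'
from rack import *
c,q=tool();z=q.apply([0,0,1]);y=q.apply([0,1,0]);x=q.apply([1,0,0]);print(z,y)
out=[]
for n,(a,b,w,h) in(("top",(285,125,85,85)),("side",(205,75,95,105))):
    im=ctrl.get_image(n)[:,:,::-1].copy();cv2.imwrite(f"pics/{n}1.png",im);k=5;o=crop(im,a,b,w,h,k)
    for s_ in(0,.02,.04,.06):
      for yy in(-.0435,0,.0435):
        p=((proj(n,c+z*s_+y*yy)-[a,b]+.5)*k).astype(int);cv2.circle(o,tuple(map(int,p)),1,(0,0,255) if yy else (0,255,255),-1)
    out.append(o)
H=max(o.shape[0] for o in out);out=[cv2.copyMakeBorder(o,0,H-o.shape[0],0,0,0) for o in out]
o=cv2.convertScaleAbs(np.hstack(out),alpha=1.4);print(o.shape);cv2.imwrite("pics/pre.png",cv2.resize(o,None,fx=.88,fy=.88))
E
```

```text
time: 1.7
position: [0.4889, -0.2867, 0.1906]
tool_rot: [-2.906, -0.173, -1.061]
ft_force: [0.5, -0.4, 0.6]
grip_width: 0.996
t 1.7 pos [ 0.4889 -0.2867  0.1906] grip 0.9960103420980841 F [ 0.4615 -0.354   0.5961]
shift [-1.1 -3.6  3.8] norm 5.0 turn [-0.001 -0.002 -0.002]
[ 0.6395  0.0786 -0.7647] [ 0.1193 -0.9929 -0.0023]
(525, 900, 3)
```

View pics/pre.png

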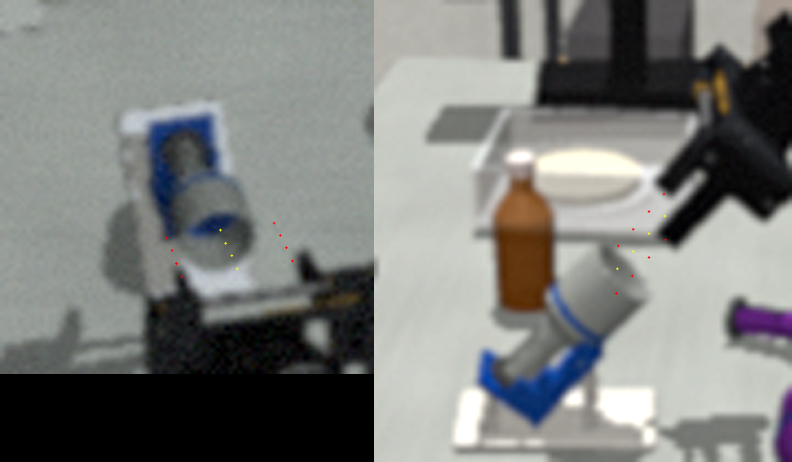

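```bash
python3 - <<'E'
from rack import *
F=np.array([.6185,-.2685,.042])
for lean in(40,44,48):
  for yaw in(7,0,-7):
    l,a=np.deg2rad([lean,yaw]);ax=np.array([-np.sin(l)*np.cos(a),-np.sin(l)*np.sin(a),np.cos(l)])
    r=F+.14*ax;b=F+.091*ax;o=[]
    for n in("side","top"):
        d=proj(n,r)-proj(n,b);o+=[np.degrees(np.arctan2(-d[1],d[0])).round(1),proj(n,r).round(1)]
    print(lean,yaw,o)
s=cv2.imread("pics/side1.png");t=cv2.imread("pics/top1.png")
o=np.hstack([crop(s,228,124,48,50,10),crop(t,312,146,32,50,10)]);cv2.imwrite("pics/zoom.png",cv2.convertScaleAbs(o,alpha=1.6));print(o.shape)
E
```

```text
40 7 [np.float64(48.0), array([259.1, 134.8]), np.float64(-66.0), array([334. , 176.1])]
40 0 [np.float64(46.8), array([258.9, 136.1]), np.float64(-74.8), array([330.9, 176.4])]
40 -7 [np.float64(45.9), array([258.3, 137.5]), np.float64(-84.1), array([327.8, 176.3])]
44 7 [np.float64(43.8), array([261.2, 136.4]), np.float64(-68.2), array([334.1, 178.4])]
44 0 [np.float64(42.3), array([260.9, 137.9]), np.float64(-76.9), array([330.7, 178.7])]
44 -7 [np.float64(41.1), array([260.3, 139.4]), np.float64(-85.8), array([327.4, 178.6])]
48 7 [np.float64(39.6), array([263.1, 138.2]), np.float64(-70.1), array([334.1, 180.7])]
48 0 [np.float64(37.8), array([262.9, 139.8]), np.float64(-78.5), array([330.6, 181. ])]
48 -7 [np.float64(36.4), array([262.2, 141.4]), np.float64(-87.3), array([327. , 180.8])]
(500, 800, 3)
```

View pics/zoom.png

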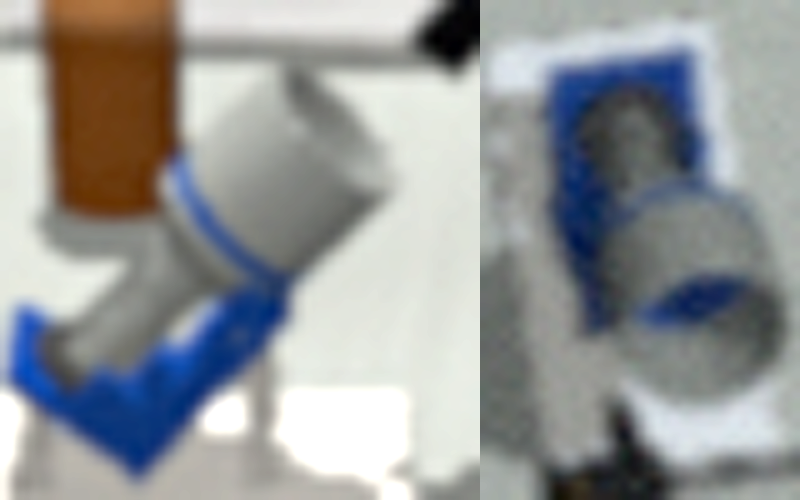

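```bash
python3 - <<'E'
from rack import *
from scipy.ndimage import map_coordinates
def fit(n,a,b,off):
    im=cv2.cvtColor(cv2.imread(f"pics/{n}1.png"),cv2.COLOR_BGR2GRAY).astype(float)
    a,b=np.array(a)/10-.5+off,np.array(b)/10-.5+off;d=(b-a)/np.linalg.norm(b-a);nn=np.array([-d[1],d[0]])
    P=[]
    for f in np.linspace(.1,.9,17):
        s=np.linspace(-2,2,81);q=a+f*(b-a)+s[:,None]*nn;v=map_coordinates(im,[q[:,1],q[:,0]],order=1)
        g=np.abs(np.gradient(cv2.GaussianBlur(v[None],(0,0),6)[0]));P.append(a+f*(b-a)+nn*s[g.argmax()])
    P=np.array(P,np.float32);l=cv2.fitLine(P,cv2.DIST_HUBER,0,.01,.01).ravel()
    o,r1=ray(n,l[2],l[3]);_,r2=ray(n,l[2]+5*l[0],l[3]+5*l[1]);m=np.cross(r1,r2)
    print(n,"angle",np.degrees(np.arctan2(-l[1],l[0])),"rms",np.std((P-l[2:])@[-l[1],l[0]]))
    return m/np.linalg.norm(m),o
so,to=[228,124],[312-48,146]
N=[fit("side",(180,150),(275,70),so),fit("side",(290,276),(388,190),so),fit("top",(608,240),(618,320),to),fit("top",(762,215),(782,300),to)]
N2=[fit("side",(75,315),(140,250),so)]
M=np.array([n for n,_ in N])
for S,l in((M,"all"),(M[:2],"side only")):
    v=np.linalg.svd(S)[2][-1];v*=np.sign(v[2]);print(l,v,"lean",np.degrees(np.arccos(v[2])),"yaw",np.degrees(np.arctan2(-v[1],-v[0])))
# side plane bisector with yaw 6.9
a=np.deg2rad(6.9)
for nm in(M[0],M[1],N2[0][0]):
    # axis=(-s ca,-s sa,c), n.axis=0
    print("lean from yaw 6.9:",np.degrees(np.arctan2(nm[2],nm[0]*np.cos(a)+nm[1]*np.sin(a)))%180)
E
```

```text
side angle 35.843063 rms 0.5232825
side angle 43.161537 rms 0.08182253
top angle -68.24351 rms 0.54136324
top angle -73.90091 rms 0.22452702
side angle 41.859562 rms 0.121120706
all [-0.7377 -0.0758  0.6709] lean 47.863790182768675 yaw 5.865233021565861
side only [0.1262 0.964  0.234 ] lean 76.46784351257725 yaw -97.4565166594364
lean from yaw 6.9: 52.437776373947386
lean from yaw 6.9: 43.99658981135258
lean from yaw 6.9: 46.16605458472279
```

The cup's lean measures about 44° (cleanest edge 44.0°, mouth position fits 44°), slightly more than the 40° given. I'll grasp with a tilt of 43.5°.

```bash
python3 goal.py 0.4892 -0.2826 0.1763 6.9 43.5; python3 goal.py 0.5508 -0.2754 0.111 6.9 43.5
```

```text
t 1.8 pos [ 0.4889 -0.2866  0.1908] grip 0.9961129616256634 F [-0.278  -0.0296  0.4208]
shift [-8.8 -3.9 11.6] norm 15.0 turn [-0.001  0.059 -0.002]
t 1.8 pos [ 0.4889 -0.2866  0.1908] grip 0.9961129616256634 F [-0.278  -0.0296  0.4208]
shift [ -3.4  -3.6 101.5] norm 102.0 turn [-0.001  0.059 -0.002]
```

```bash
python3 -m creep '[[[1,-9,-4,12,0,0.059,0],[1,-8,-4,35,0,0.059,0],[1,-6,-4,60,0,0.059,0],[1,-4,-4,82,0,0.059,0],[1,-3.5,-4,95,0,0.059,0]]]'; python3 -m creep '[[[1,0,0,6,0,0,0],[1,0,0,6,0,0,0]]]'; python3 goal.py 0.5508 -0.2754 0.111 6.9 43.5
```

```text
time: 2.3
position: [0.5473, -0.274, 0.1144]
tool_rot: [-2.869, -0.172, -1.144]
ft_force: [0.0, 0.3, -0.1]
grip_width: 1.001
time: 2.5
position: [0.5509, -0.2734, 0.1105]
tool_rot: [-2.869, -0.172, -1.143]
ft_force: [-0.3, -0.4, 0.7]
grip_width: 1.0
t 2.5 pos [ 0.5509 -0.2734  0.1105] grip 0.9995127671005016 F [-0.2811 -0.3905  0.6985]
shift [ 0.2  2.  -0.6] norm 2.0 turn [-0.003  0.    -0.002]
```

Free of contact. Close the gripper gently.

```bash
python3 -m creep '[[[0.8,0,0,0,0,0,0],[0.7,0,0,0,0,0,0],[0.6,0,0,0,0,0,0],[0.6,0,0,0,0,0,0],[0.6,0,0,0,0,0,0]]]' 10; python3 -m creep '[[[0.5,0,0,0,0,0,0],[0.5,0,0,0,0,0,0],[0.5,0,0,0,0,0,0]]]' 25;  python3 goal.py 0.5508 -0.2754 0.111 6.9 43.5
```

```text
time: 3.0
position: [0.5507, -0.2736, 0.111]
tool_rot: [-2.87, -0.172, -1.145]
ft_force: [-1.3, -0.4, 1.4]
grip_width: 0.705
time: 3.3
position: [0.5508, -0.2736, 0.1109]
tool_rot: [-2.87, -0.172, -1.145]
ft_force: [-3.1, -0.3, 4.2]
grip_width: 0.697
t 3.3 pos [ 0.5508 -0.2736  0.1109] grip 0.6966472464314859 F [-3.0511 -0.3452  4.1813]
shift [-0.1  1.7 -0.2] norm 2.0 turn [-0.002  0.    -0.002]
```

```bash
python3 -m creep '[[[0.5,6,0,-7,0,0,0],[0.5,16,0,-18,0,0,0],[0.5,30,0,-32,0,0,0],[0.5,44,0,-47,0,0,0],[0.5,60,0,-63,0,0,0]]]' 30; python3 -m creep '[[[0.5,20,0,-21,0,0,0],[0.5,30,0,-32,0,0,0],[0.5,30,0,-32,0,0,0]]]'
python3 - <<'E'
from rack import *
s=ctrl.get_state();print(s["position"],s["ft_force"],s["grip_width"])
t=ctrl.get_image("top");d=ctrl.get_image("side")
o=np.vstack([crop(d,190,60,120,110,4)]);o2=crop(t,280,110,90,110,4);cv2.imwrite("pics/lift.png",cv2.convertScaleAbs(np.hstack([o,o2])[:,:,::-1],alpha=1.4))
E
```

```text
time: 3.8
position: [0.5502, -0.272, 0.1971]
tool_rot: [-2.869, -0.173, -1.139]
ft_force: [0.9, -0.5, -1.6]
grip_width: 0.694
time: 4.1
position: [0.5516, -0.2739, 0.2438]
tool_rot: [-2.871, -0.176, -1.148]
ft_force: [-0.3, -0.6, -2.0]
grip_width: 0.697
[ 0.5516 -0.2739  0.2438] [-0.3016 -0.6001 -2.0107] 0.6967486670242838
```

View pics/lift.png

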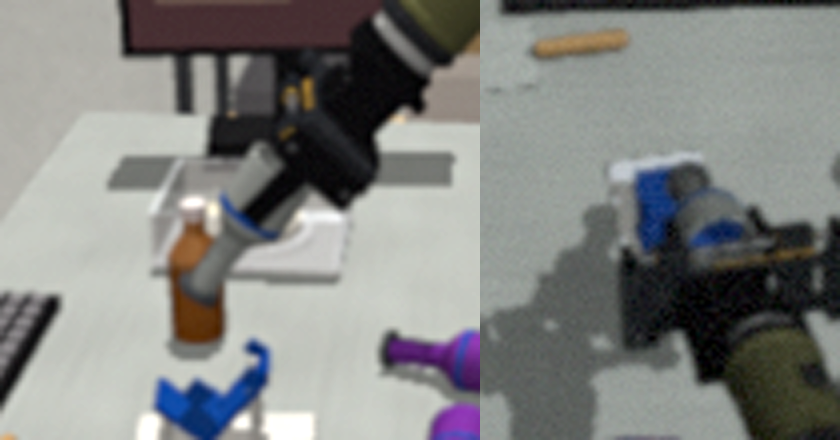

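Cup is out of the rack and held (about 2 N weight). Next: move over the pan and stand it upright.

```bash
python3 goal.py 0.58 -0.12 0.25 6.9 20;python3 goal.py 0.6153 0.0317 0.235 6.9 0
```

```text
t 4.2 pos [ 0.5501 -0.2729  0.24  ] grip 0.6992103567122084 F [-0.6863  0.6813 -2.1655]
shift [  41.5 -148.1   26.4] norm 156.0 turn [-0.004 -0.408 -0.001]
t 4.2 pos [ 0.5501 -0.2729  0.24  ] grip 0.6992103567122084 F [-0.6863  0.6813 -2.1655]
shift [  69.7 -294.3   74.5] norm 312.0 turn [-0.005 -0.757  0.   ]
```

```bash
python3 -m creep '[[[0.5,5,-15,3,0,-0.05,0],[0.5,12,-45,8,0,-0.14,0],[0.5,22,-80,14,0,-0.24,0],[0.5,32,-115,20,0,-0.33,0],[0.5,42,-148,26,0,-0.41,0]]]';  python3 -m creep '[[[0.5,0,0,0,0,0,0],[0.5,0,0,0,0,0,0]]]' ; python3 goal.py 0.6153 0.0317 0.235 6.9 0
```

```text
time: 4.7
position: [0.5802, -0.1185, 0.2507]
tool_rot: [-3.066, -0.186, -0.532]
ft_force: [0.5, -0.1, -2.3]
grip_width: 0.694
time: 4.9
position: [0.5806, -0.1188, 0.2501]
tool_rot: [-3.062, -0.191, -0.536]
ft_force: [0.5, -1.3, -3.5]
grip_width: 0.692
t 4.9 pos [ 0.5806 -0.1188  0.2501] grip 0.6924840133238673 F [ 0.506  -1.2725 -3.4967]
shift [  44.6 -144.9   33.1] norm 155.0 turn [-0.006 -0.347  0.004]
```

```bash
python3 -m creep '[[[0.5,5,-15,4,0,-0.05,0],[0.5,14,-48,12,0,-0.12,0],[0.5,25,-83,20,0,-0.2,0],[0.5,36,-118,27,0,-0.28,0],[0.5,44,-140,33,0,-0.347,0]]]';  python3 -m creep '[[[0.5,0,-5,0,0,0,0],[0.5,0,-5,0,0,0,0],[0.5,0,-5,0,0,0,0]]]' ; python3 goal.py 0.6153 0.0317 0.235 6.9 0
python3 - <<'E'
from rack import *
s=ctrl.get_image("side")[:,:,::-1];t=ctrl.get_image("top")[:,:,::-1];cv2.imwrite("pics/side2.png",s);cv2.imwrite("pics/top2.png",t)
o=np.hstack([crop(s,175,110,85,125,5),crop(t,215,125,70,125,5)]);o=cv2.resize(o,None,fx=.96,fy=.96);cv2.imwrite("pics/over.png",cv2.convertScaleAbs(o,alpha=1.4));print(o.shape)
E
```

```text
time: 5.4
position: [0.6156, 0.0258, 0.2343]
tool_rot: [-3.131, -0.19, 0.006]
ft_force: [1.5, 0.4, -1.1]
grip_width: 0.697
time: 5.7
position: [0.6148, 0.0269, 0.2354]
tool_rot: [-3.134, -0.186, -0.0]
ft_force: [0.1, 0.5, -1.9]
grip_width: 0.695
t 5.7 pos [0.6148 0.0269 0.2354] grip 0.6952143974754221 F [ 0.0933  0.517  -1.856 ]
shift [ 1.1 -4.7  0.5] norm 5.0 turn [-0.002 -0.    -0.002]
(600, 744, 3)
```

View pics/over.png

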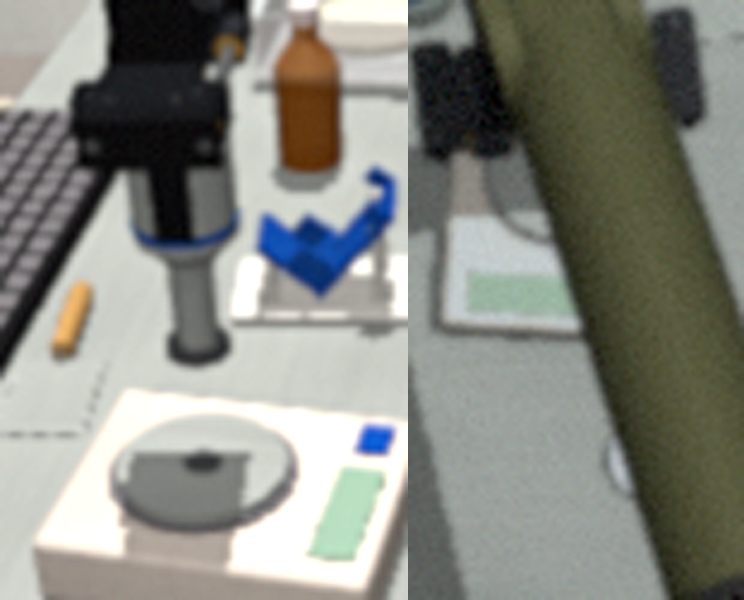

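```bash
python3 - <<'E'
from rack import *
c=np.array([.615,.027,.2354])
f=lambda p:(proj("side",p)-[175,110]+.5)*4.8
for tx,ty in((0,0),(3,0),(6,0),(0,4)):
    ax=np.array([np.sin(np.deg2rad(tx)),np.sin(np.deg2rad(ty)),1]);ax/=np.linalg.norm(ax)
    a,b=f(c-.03*ax),f(c-.085*ax);d=b-a
    print(tx,ty,"stem top",a,"bottom",b,"slant deg",np.degrees(np.arctan2(d[0],d[1])),"band c",f(c-.004*ax),"foot",f(c-.095*ax))
from scipy.ndimage import map_coordinates
im=cv2.cvtColor(cv2.imread("pics/side2.png"),cv2.COLOR_BGR2GRAY).astype(float)
def edge(a,b):
    a,b=np.array(a)/4.8-.5+[175,110],np.array(b)/4.8-.5+[175,110];P=[]
    for v in np.arange(np.ceil(a[1]),b[1]):
        u0=a[0]+(b[0]-a[0])*(v-a[1])/(b[1]-a[1]);u=u0+np.linspace(-2.5,2.5,101)
        g=np.abs(np.gradient(cv2.GaussianBlur(map_coordinates(im,[np.full(101,v),u],order=1)[None],(0,0),8)[0]));P.append((u[g.argmax()],v))
    P=np.array(P);k=np.polyfit(P[:,1],P[:,0],1);print("slant",np.degrees(np.arctan(k[0])),np.std(P[:,0]-np.polyval(k,P[:,1])),len(P));return np.degrees(np.arctan(k[0]))
edge((168,262),(179,330));edge((213,262),(221,330));edge((131,168),(135,228));edge((237,168),(240,212))
E
```

```text
0 0 stem top [188.4302 257.2475] bottom [196.2422 336.4012] slant deg 5.636486967130063 band c [184.6014 218.1642] foot [197.6217 350.2983]
3 0 stem top [191.0397 257.3287] bottom [203.4282 336.6768] slant deg 8.87389278355501 band c [184.9541 218.1739] foot [205.612  350.6148]
6 0 stem top [193.6105 257.289 ] bottom [210.516  336.6288] slant deg 12.028480597247638 band c [185.3014 218.1671] foot [213.4947 350.5733]
0 4 stem top [189.2646 255.3457] bottom [198.4903 330.8282] slant deg 6.9683279426969715 band c [184.7154 217.9155] foot [200.1118 344.0367]
slant 6.047388489832721 0.1450626454832489 14
slant 7.1069645193542765 0.30103953854545396 14
slant 2.615890183452179 0.09518823619964988 12
slant 3.4249802455855507 0.07797593804233151 9
```

Held cup hangs upright within about 1–2° and its foot is 95 mm below the TCP as predicted; the pan spot lies about 5 mm to +y. Next: correct, descend and feel for contact.

```bash
python3 -m creep '[[[0.5,0.5,-4.7,10,0,0,0],[0.5,0.5,-4.7,28,0,0,0],[0.5,0.5,-4.7,46,0,0,0],[0.5,0.5,-4.7,60,0,0,0],[0.5,0.5,-4.7,70,0,0,0]]]';  python3 -m creep '[[[0.5,0,0,1,0,0,0],[0.5,0,0,2,0,0,0],[0.5,0,0,2,0,0,0]]]'; python3 goal.py 0.6155 0.0317 0.1545 6.9 0; python3 -m creep '[[[0.5,0,0,1,0,0,0],[0.5,0,0,2,0,0,0],[0.5,0,0,3,0,0,0],[0.5,0,0,3,0,0,0]]]'
```

```text
time: 6.3
position: [0.6149, 0.0339, 0.1651]
tool_rot: [-3.133, -0.189, -0.001]
ft_force: [-0.2, 0.4, -2.6]
grip_width: 0.692
time: 6.6
position: [0.6161, 0.0348, 0.1651]
tool_rot: [-3.132, -0.191, -0.005]
ft_force: [-0.1, 0.7, -1.3]
grip_width: 0.695
t 6.6 pos [0.6161 0.0348 0.1651] grip 0.6951242563348002 F [-0.0774  0.6566 -1.2575]
shift [-1.   3.  10.6] norm 11.0 turn [-0.003 -0.003  0.001]
time: 7.0
position: [0.6155, 0.0346, 0.1613]
tool_rot: [-3.132, -0.19, -0.002]
ft_force: [0.2, -0.2, -2.0]
grip_width: 0.698
```

```bash
python3 -m creep '[[[0.5,0,1,1,0,0,0],[0.5,0,2,2,0,0,0],[0.5,0,2,3,0,0,0],[0.5,0,2,3,0,0,0]]]'; python3 -m creep '[[[0.5,0,0,1,0,0,0],[0.5,0,0,2,0,0,0],[0.5,0,0,2,0,0,0]]]';python3 -m creep '[[[0.5,0,0,1,0,0,0],[0.5,0,0,1,0,0,0]]]'
```

```text
time: 7.4
position: [0.6157, 0.0325, 0.1582]
tool_rot: [-3.132, -0.19, -0.002]
ft_force: [0.7, 0.2, -2.2]
grip_width: 0.694
time: 7.7
position: [0.6157, 0.0327, 0.1562]
tool_rot: [-3.132, -0.191, -0.002]
ft_force: [-0.0, 0.1, -2.5]
grip_width: 0.696
time: 7.9
position: [0.6162, 0.0327, 0.156]
tool_rot: [-3.133, -0.19, -0.004]
ft_force: [-0.7, -0.2, 0.9]
grip_width: 0.699
```

```bash
python3 -m creep '[[[0.5,0,0,0.5,0,0,0],[0.5,0,0,0.5,0,0,0]]]' 8; python3 - <<'E'
from rack import *
s=ctrl.get_image("side")[:,:,::-1];cv2.imwrite("pics/side3.png",s);print(ctrl.get_state()["ft_force"])
E
```

```text
time: 8.1
position: [0.6164, 0.0328, 0.1558]
tool_rot: [-3.133, -0.191, -0.005]
ft_force: [-0.7, 0.1, 4.9]
grip_width: 0.708
[-0.4461  0.1685  6.2986]
```

Firm contact at about 8 N with the weight. Release slowly, keeping still.

```bash
python3 -m creep '[[[0.71,0,0,0,0,0,0],[0.73,0,0,0,0,0,0],[0.76,0,0,0,0,0,0],[0.8,0,0,0,0,0,0],[0.85,0,0,0,0,0,0]]]' 3; python3 -m creep '[[[0.92,0,0,0,0,0,0],[1,0,0,0,0,0,0],[1,0,0,0,0,0,0],[1,0,0,0,0,0,0]]]'; python3 - <<'E'
from rack import *
s=ctrl.get_image("side")[:,:,::-1];cv2.imwrite("pics/side4.png",s)
o=np.hstack([crop(cv2.imread("pics/side3.png"),175,125,80,110,5),crop(s,175,125,80,110,5)]);cv2.imwrite("pics/rel.png",cv2.convertScaleAbs(o,alpha=1.3))
E
```

```text
time: 8.65
position: [0.6155, 0.0326, 0.1544]
tool_rot: [-3.132, -0.191, -0.001]
ft_force: [-0.1, 1.0, 1.1]
grip_width: 0.815
time: 9.05
position: [0.6158, 0.0327, 0.1549]
tool_rot: [-3.132, -0.191, -0.002]
ft_force: [0.6, -0.2, 0.1]
grip_width: 0.989
```

View pics/rel.png

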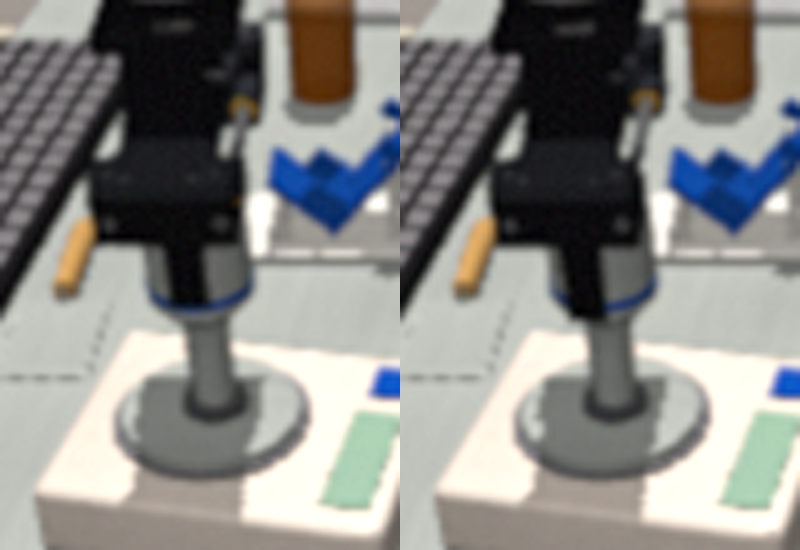

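The cup stands on the pan, its foot at the dark spot (about (216,404) in the crop against the spot's (212,406)). Retract straight up and check it stays.

```bash
python3 -m creep '[[[1,0,0,-6,0,0,0],[1,0,0,-18,0,0,0],[1,0,0,-35,0,0,0],[1,0,0,-60,0,0,0],[1,0,0,-95,0,0,0]]]' 40; python3 goal.py 0.567 0.281 0.20 6 0
python3 - <<'E'
from rack import *
t=cv2.imread("pics/top0.png");s=cv2.imread("pics/side0.png")
f=lambda n,im,roi,th:full(cnt(mask(im,roi,lambda h,s,v:v<th))[:,0],roi)
a=f("top",t,(165,158,35,40),50);r=cv2.minAreaRect(a.astype(np.float32));print("top",r)
b=f("side",s,(185,255,50,27),60);q=cv2.minAreaRect(b.astype(np.float32));print("side",q)
print("handle (two views)",tri(q[0],r[0]))
for nx in(.567,.570):
    c=np.array([nx,.281,.053]);X=np.array([np.cos(.1),np.sin(.1),0])
    print([proj("side",c+k*X).round(1).tolist() for k in(-.0375,.0375)],[proj("top",c+k*X+[0,0,.009]).round(1).tolist() for k in(-.0375,.0375)])
print(b.min(0),b.max(0),a.min(0),a.max(0))
E
```

```text
time: 9.6
position: [0.6151, 0.0322, 0.2512]
tool_rot: [-3.132, -0.191, -0.0]
ft_force: [1.8, 0.6, 0.5]
grip_width: 1.0
t 9.6 pos [0.6151 0.0322 0.2512] grip 0.9999825518167855 F [1.841  0.5673 0.4878]
shift [ -17.6 -252.6   52. ] norm 258.0 turn [-0.003 -0.     0.017]
top ((179.21861267089844, 173.9042510986328), (20.742401123046875, 5.361178398132324), 85.69552612304688)
side ((210.9916534423828, 269.829833984375), (31.531482696533203, 8.35529613494873), 1.7899105548858643)
handle (two views) (array([0.571 , 0.282 , 0.0527]), np.float64(6.405469393042342))
[[229.1, 270.0], [198.9, 269.5]] [[180.0, 183.5], [178.0, 163.8]]
[[227.9, 269.9], [197.7, 269.3]] [[180.0, 182.7], [178.0, 163.0]]
[195.3125 265.4375] [226.6875 274.3125] [176.0625 163.5625] [182.5625 184.1875]
```

```bash
python3 -m creep '[[[1,-3,-25,0,0,0,0],[1,-6,-70,0,0,0,0.01],[1,-9,-118,0,0,0,0.017],[1,-12,-166,10,0,0,0.017],[1,-15,-210,30,0,0,0.017]]]'; python3 -m creep '[[[1,0,-30,20,0,0,0],[1,0,-42,50,0,0,0],[1,0,-42,60,0,0,0],[1,0,-42,60,0,0,0],[1,0,-42,60,0,0,0]]]';python3 goal.py 0.568 0.281 0.034 6 0
python3 - <<'E'
from rack import *
s=ctrl.get_image("side")[:,:,::-1];t=ctrl.get_image("top")[:,:,::-1]
cv2.imwrite("pics/side5.png",s);cv2.imwrite("pics/top5.png",t)
o=np.hstack([crop(s,150,130,140,180,3),crop(t,150,120,120,180,3)]);cv2.imwrite("pics/pre2.png",cv2.convertScaleAbs(o,alpha=1.4));print(o.shape)
E
```

```text
time: 10.1
position: [0.576, 0.2422, 0.2241]
tool_rot: [-3.132, -0.164, -0.011]
ft_force: [0.6, 0.2, 0.1]
grip_width: 0.999
time: 10.6
position: [0.5726, 0.2796, 0.1623]
tool_rot: [-3.134, -0.16, -0.005]
ft_force: [0.9, -0.4, 0.2]
grip_width: 0.999
t 10.6 pos [0.5726 0.2796 0.1623] grip 0.9985221803904857 F [ 0.9066 -0.406   0.2025]
shift [ -4.8  -1.4 128.2] norm 128.0 turn [-0.003 -0.003 -0.003]
(540, 780, 3)
```

View pics/pre2.png

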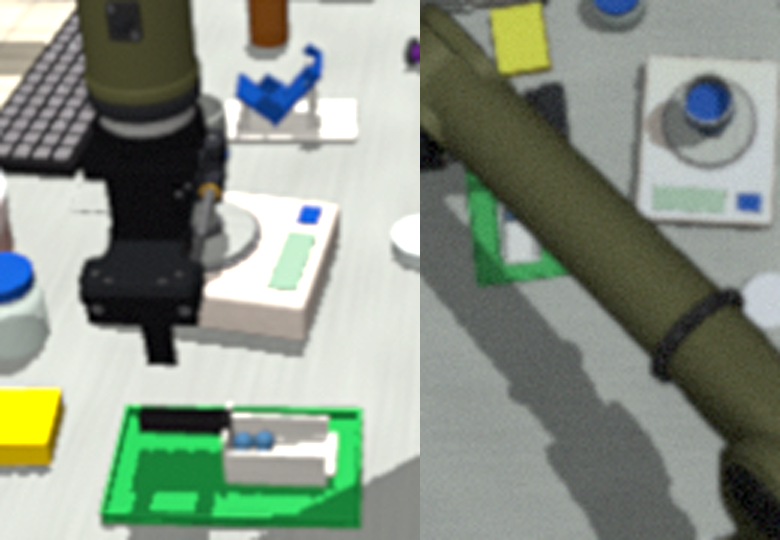

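The top view shows the cup standing on the pan (mouth at about (707,103) in the crop). The side view shows the gripper over the handle and the balls at the bowl's rear. Descend and grip.

```bash
python3 -m creep '[[[1,-1,-1,20,0,0,0],[1,-3,-1.5,55,0,0,0],[1,-3,-1.5,90,0,0,0],[1,-3,-1.5,115,0,0,0],[1,-3,-1.5,127,0,0,0]]]'; python3 -m creep '[[[0.8,0,0,0,0,0,0],[0.6,0,0,0,0,0,0],[0.45,0,0,0,0,0,0]]]' 8;python3 goal.py 0.569 0.281 0.034 6 0
python3 - <<'E'
from rack import *
t=cv2.imread("pics/top5.png")
roi=(215,135,50,50);m=mask(t,roi,lambda h,s,v:(h>100)&(h<125)&(s>110));
for c in cv2.findContours(m,0,1)[0]:
    if cv2.contourArea(c)>300: e=cv2.fitEllipse(c);p=full([e[0]],roi)[0];print(p,np.array(e[1])/8,"floor z.1315:",onz("top",*p,.1315),"rim:",onz("top",*p,.1995))
E
```

```text
time: 11.2
position: [0.568, 0.2809, 0.0323]
tool_rot: [-3.135, -0.161, 0.0]
ft_force: [-0.6, -0.6, -0.3]
grip_width: 1.001
time: 11.5
position: [0.5694, 0.2834, 0.0358]
tool_rot: [-3.133, -0.163, -0.007]
ft_force: [0.5, -0.3, 0.7]
grip_width: 0.813
t 11.5 pos [0.5694 0.2834 0.0358] grip 0.8131696316206781 F [ 0.4826 -0.3479  0.6841]
shift [-0.7  2.4  1.8] norm 3.0 turn [-0.004 -0.005 -0.001]
[245.4019 153.3119] [12.5002 14.2895] floor z.1315: [0.6227 0.0314 0.1315] rim: [0.6073 0.0296 0.1995]
```

```bash
python3 -m creep '[[[0.5,0,0,0,0,0,0],[0.35,0,0,0,0,0,0],[0.2,0,0,0,0,0,0],[0.1,0,0,0,0,0,0],[0.1,0,0,0,0,0,0]]]' 8; python3 -m creep '[[[0.1,0,0,0,0,0,0],[0.1,0,0,0,0,0,0],[0.1,0,0,0,0,0,0],[0.1,0,0,0,0,0,0],[0.1,0,0,0,0,0,0]]]' 30
```

```text
time: 12.0
position: [0.5681, 0.2826, 0.0337]
tool_rot: [-3.134, -0.164, -0.002]
ft_force: [-0.3, -0.8, 0.3]
grip_width: 0.355
time: 12.5
position: [0.5681, 0.2827, 0.0337]
tool_rot: [-3.134, -0.164, -0.002]
ft_force: [0.7, -0.1, -0.8]
grip_width: 0.203
```

```bash
python3 -m creep '[[[0.1,0,0,0,0,0,0],[0.1,0,0,0,0,0,0]]]' 60;python3 goal.py 0.569 0.281 0.10 6 0
```

```text
time: 12.7
position: [0.5681, 0.2826, 0.0337]
tool_rot: [-3.134, -0.164, -0.002]
ft_force: [-1.0, 0.2, -0.4]
grip_width: 0.197
t 12.7 pos [0.5681 0.2826 0.0337] grip 0.1973809726839541 F [-0.9829  0.2373 -0.375 ]
shift [  0.9   1.5 -66.3] norm 66.0 turn [-0.003 -0.002 -0.   ]
```

Handle gripped (17 mm against 18 mm given). Lift gently.

```bash
python3 -m creep '[[[0.1,0,0,-3,0,0,0],[0.1,0,0,-9,0,0,0],[0.1,0,0,-18,0,0,0],[0.1,0,0,-30,0,0,0],[0.1,0,0,-45,0,0,0]]]'; python3 -m creep '[[[0.1,0,0,-18,0,0,0],[0.1,0,0,-38,0,0,0],[0.1,0,0,-60,0,0,0],[0.1,0,0,-82,0,0,0],[0.1,0,0,-104,0,0,0]]]'; python3 -m creep '[[[0.1,0,0,-22,0,0,0],[0.1,0,0,-44,0,0,0],[0.1,0,0,-62,0,0,0],[0.1,0,0,-75,0,0,0],[0.1,0,0,-82,0,0,0]]]';python3 -m creep '[[[0.1,0,0,0,0,0,0],[0.1,0,0,0,0,0,0],[0.1,0,0,0,0,0,0]]]'
python3 - <<'E'
from rack import *
s=ctrl.get_image("side")[:,:,::-1];t=ctrl.get_image("top")[:,:,::-1]
cv2.imwrite("pics/side6.png",s);cv2.imwrite("pics/top6.png",t)
c,q=tool();print(c,ctrl.get_state()["ft_force"])
X,Y,Zt=q.apply([1,0,0]),-q.apply([0,1,0]),-q.apply([0,0,1])
g=c+.0187*Zt
for n,im,roi in(("side",s,(200,150,80,80)),("top",t,(140,150,70,70))):
    for nm,d in(("lip",(-.123,-.033)),("rear",(-.036,-.045))): print(n,nm,proj(n,g+d[0]*X+d[1]*Zt).round(1))
    k=np.vstack([proj(n,g-.123*X-.033*Zt+y*Y) for y in(-.022,.022)]);print(k.round(1))
    m=mask(im,roi,lambda h,s,v:(h>95)&(h<115)&(s>60)&(v>50))
    for c_ in cv2.findContours(m,0,1)[0]:
        if cv2.contourArea(c_)>300:f=full(c_[:,0],roi);print(n,"blue",cv2.contourArea(c_)/64,f.mean(0).round(1),f.min(0).round(1),f.max(0).round(1))
E
```

```text
time: 13.2
position: [0.5679, 0.2825, 0.0798]
tool_rot: [-3.134, -0.164, -0.002]
ft_force: [0.1, 0.4, -1.8]
grip_width: 0.202
time: 13.7
position: [0.568, 0.2824, 0.1853]
tool_rot: [-3.133, -0.164, -0.005]
ft_force: [0.7, -0.2, -2.1]
grip_width: 0.2
time: 14.2
position: [0.568, 0.2824, 0.267]
tool_rot: [-3.133, -0.164, -0.006]
ft_force: [-0.1, 0.0, -2.0]
grip_width: 0.194
time: 14.5
position: [0.5674, 0.2815, 0.2636]
tool_rot: [-3.135, -0.164, 0.0]
ft_force: [1.1, 0.1, -1.4]
grip_width: 0.199
[0.5675 0.2816 0.2637] [-0.0556  1.0025 -1.9729]
side lip [262.9 206.6]
side rear [222.7 210.8]
[[263.1 200.5]
 [262.7 212.9]]
side blue 43.9609375 [228.8 201.7] [221.1 199.1] [236.2 203.6]
side blue 31.125 [219.3 184.7] [212.9 180.4] [225.4 187.9]
side blue 292.1796875 [242.8 159. ] [228.2 149.6] [257.1 171.1]
top lip [173.4 199.7]
top rear [171.4 174.6]
[[180.  198.8]
 [166.7 200.5]]
```

```bash
python3 - <<'E'
from rack import *
s=cv2.cvtColor(cv2.imread("pics/side6.png"),cv2.COLOR_BGR2GRAY);t=cv2.cvtColor(cv2.imread("pics/top6.png"),cv2.COLOR_BGR2GRAY)
for v in range(196,224,2): print(v,s[v,250:276])
print()
for v in range(180,210,2): print(v,t[v,160:190])
E
```

```text
196 [108 107 107 107 107 107 105 114 141 157 157 154 154 156 157 159 160 160
 158 158 158 159 158 158 159 160]
198 [108 107 108 108 107 106 105 125 171 193 194 186 169 159 158 161 161 159
 159 159 159 159 159 159 161 160]
200 [108 108 108 109 108 107 108 135 182 207 209 188 152 144 157 161 161 159
 159 159 159 159 159 160 160 162]
202 [126 115 114 115 116 115 126 169 200 208 192 154 118 133 157 162 160 159
 160 159 160 160 160 161 162 162]
204 [149 148 148 148 148 150 154 158 159 154 133  98  90 133 159 161 160 159
 160 160 160 160 161 162 162 163]
206 [111 112 112 112 112 112 115 119 122 121 112  90  89 133 159 161 160 159
 160 160 160 160 161 162 163 162]
208 [108 108 108 107 108 108 111 117 121 120 107  85  88 133 158 160 159 158
 159 160 159 159 160 161 161 161]
210 [108 107 108 108 108 106 106 114 122 121 103  87 109 144 159 158 157 158
 159 159 158 159 160 161 161 161]
212 [110 109 109 108 110 108 107 113 122 120 101  83 103 139 156 157 157 157
 159 159 158 158 160 159 159 159]
214 [110 109 109 109 109 109 108 106 103  97  86  96 134 156 157 156 156 157
 159 157 156 157 158 158
[... 1419 characters left out ...]
82  93  93  92  94  93  99 107 111 112
  91  64  39  38  41  41  44  41  45  51  51  50]
198 [ 68  70  69  69  71  72  65  76  81  88  90  90  93  91  94  93  96 106
 110  98  74  49  36  38  36  41  41  49  45  49]
200 [69 69 70 66 62 68 66 71 67 67 79 87 88 86 88 85 87 87 91 89 85 80 61 41
 34 36 38 36 40 42]
202 [68 68 69 68 65 69 68 59 50 59 79 86 88 91 87 86 86 89 87 86 87 87 87 73
 55 42 31 36 37 38]
204 [68 65 68 65 69 65 67 59 49 53 76 87 87 87 88 88 88 86 86 88 85 87 87 87
 81 68 47 36 30 36]
206 [69 69 69 69 68 70 69 62 64 72 78 85 88 89 88 87 87 87 87 86 87 89 87 89
 86 85 78 65 44 39]
208 [71 68 68 69 68 67 70 71 81 82 83 85 88 86 88 85 88 86 88 85 84 86 89 87
 87 87 89 85 80 58]
```

The nose is where predicted (side u≈262, top v≈200; predicted 262.9 and 199.7), and the weight of 2 N fits the scoop plus four balls. Carry it to the cup.

```bash
python3 -m creep '[[[0.1,3,5,-2,0,0,0],[0.1,9,15,-5,0,0,0],[0.1,19,30,-9,0,0,0],[0.1,31,50,-12,0,0,0],[0.1,46,73,-15,0,0,0]]]'; python3 -m creep '[[[0.1,15,24,0,0,0,0],[0.1,30,48,0,0,0,0],[0.1,45,72,0,0,0,0],[0.1,59,95,0,0,0,0],[0.1,72,116,0,0,0,0]]]'; python3 -m creep '[[[0.1,12,20,0,0,0,0],[0.1,23,37,0,0,0,0],[0.1,32,50,0,0,0,0],[0.1,37,59,0,0,0,0],[0.1,40,63,0,0,0,0]]]'; python3 -m creep '[[[0.1,0,0,0,0,0,0],[0.1,0,0,0,0,0,0]]]'; python3 goal.py 0.751 0.047 0.265 6 0
```

```text
time: 15.1
position: [0.6225, 0.2122, 0.2802]
tool_rot: [-3.134, -0.163, -0.004]
ft_force: [-1.0, 0.6, -2.1]
grip_width: 0.201
time: 15.6
position: [0.7067, 0.1021, 0.2791]
tool_rot: [-3.135, -0.159, -0.003]
ft_force: [0.1, -0.1, -1.4]
grip_width: 0.204
time: 16.1
position: [0.7521, 0.0448, 0.2787]
tool_rot: [-3.135, -0.159, -0.002]
ft_force: [-0.6, 0.4, -2.0]
grip_width: 0.2
time: 16.3
position: [0.7508, 0.0485, 0.2793]
tool_rot: [-3.133, -0.166, -0.002]
ft_force: [0.4, -0.5, -0.9]
grip_width: 0.198
t 16.3 pos [0.7508 0.0485 0.2793] grip 0.1982661684024332 F [ 0.3652 -0.4935 -0.9311]
shift [-0.   1.6 14.3] norm 14.0 turn [-0.004 -0.001  0.001]
```

```bash
cat > pour.py <<'E'
from goal import *
def tcp(lip,yaw,t):
    q=orient(yaw,t);X=q.apply([1,0,0]);Zs=-q.apply([0,0,1]);return lip+.123*X+.033*Zs-.0187*Zs,q
def seq(lips,yaw,ts):
    c,q0=tool();print("now lip",c+(q0.apply([-.123,0,.033-.0187])),"pos",c)
    for l,t in zip(lips,ts):
        p,q=tcp(np.array(l),yaw,t);print(t,(q0.inv().apply(p-c)*1e3).round(1),(q0.inv()*q).as_rotvec().round(3))
E
python3 - <<'E'
from pour import *
L=[(.629,.034,z) for z in(.255,.240,.228,.223,.223,.223,.223,.223,.223)]
seq(L,6,[2,5,8,12,16,20,25,30,36])
E
```

```text
now lip [0.6285 0.0356 0.2648] pos [0.7508 0.0485 0.2793]
2 [-0.3  1.7  5.7] [-0.004  0.033  0.001]
5 [-1.4  1.8 14.3] [-0.004  0.086  0.001]
8 [-2.9  1.8 20. ] [-0.004  0.138  0.001]
12 [-5.4  1.8 16.7] [-0.004  0.208  0.   ]
16 [-8.4  1.7  8.6] [-0.004  0.278  0.   ]
20 [-12.    1.7   0.7] [-0.004  0.348  0.   ]
25 [-17.3   1.7  -8.7] [-0.004  0.435 -0.   ]
30 [-23.3   1.6 -17.7] [-0.004  0.522 -0.   ]
36 [-31.6   1.6 -27.7] [-0.004  0.627 -0.   ]
```

```bash
python3 -m creep '[[[0.1,0,0.5,3,0,0.02,0],[0.1,-0.5,1,8,0,0.045,0],[0.1,-1.4,1.8,14,0,0.086,0],[0.1,-2.2,1.8,18,0,0.115,0],[0.1,-2.9,1.8,20,0,0.138,0]]]'; python3 -m creep '[[[0.1,0,0,0,0,0,0],[0.1,0,0,0,0,0,0]]]'; python3 - <<'E'
from pour import *
s=ctrl.get_image("side")[:,:,::-1];t=ctrl.get_image("top")[:,:,::-1];cv2.imwrite("pics/side7.png",s);cv2.imwrite("pics/top7.png",t)
seq([(.629,.034,.223)]*8,6,[10,12,15,18,22,26,31,36])
o=np.hstack([crop(s,150,80,100,125,4),crop(t,205,120,80,100,5)]);cv2.imwrite("pics/pour.png",cv2.convertScaleAbs(o,alpha=1.4));print(o.shape)
E
```

```text
time: 16.8
position: [0.7474, 0.0469, 0.259]
tool_rot: [-3.119, -0.166, -0.218]
ft_force: [1.8, 0.2, -1.3]
grip_width: 0.202
time: 17.0
position: [0.7481, 0.0463, 0.2597]
tool_rot: [-3.119, -0.164, -0.218]
ft_force: [-0.7, 0.3, -1.9]
grip_width: 0.197
now lip [0.6295 0.0337 0.2282] pos [0.7486 0.0462 0.2595]
10 [-1.7 -0.4  0.8] [-0.003  0.035 -0.   ]
12 [-2.5 -0.4 -3.4] [-0.003  0.07  -0.   ]
15 [-3.8 -0.4 -9.8] [-0.003  0.122 -0.   ]
18 [ -5.5  -0.4 -16. ] [-0.003  0.174 -0.   ]
22 [ -8.3  -0.5 -24.2] [-0.003  0.244 -0.001]
26 [-11.6  -0.5 -32.2] [-0.003  0.314 -0.001]
31 [-16.5  -0.5 -41.8] [-0.003  0.401 -0.001]
36 [-22.3  -0.6 -51. ] [-0.003  0.489 -0.001]
(500, 800, 3)
```

View pics/pour.png

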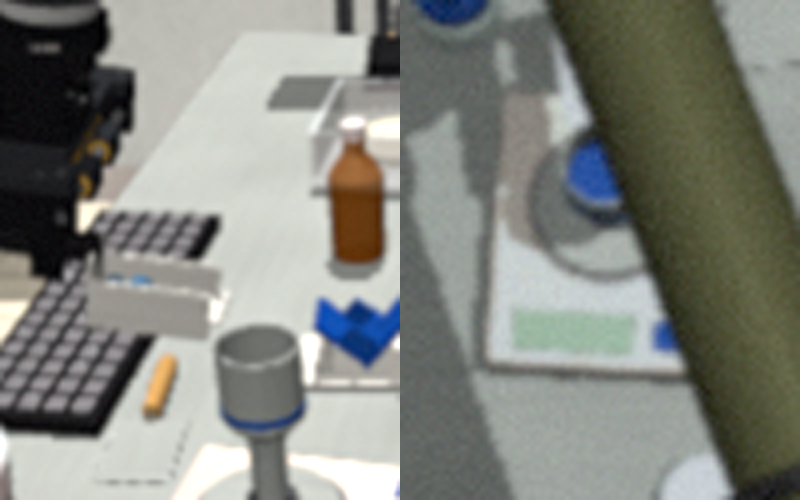

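```bash
python3 - <<'E'
from pour import *
f=lambda p:((proj("side",p)-[150,80]+.5)*4).round(0)
print("mouth pred",f([.616,.0325,.1995]),"rim x+-31",f([.647,.0325,.1995]),f([.585,.0325,.1995]))
X=np.array([.9945,.1045,0]);Y=np.array([-.1045,.9945,0])
c,q=tool()
for nm,(a,b) in dict(lip=(-.123,.033),under=(-.123,.049),top=(-.123,-.0033+.0163),rearbot=(-.036,.049),reartop=(-.036,.013)).items():
    for y in(-.022,.022): print(nm,y,f(c+q.apply([a,-y,b-.0187])))
s=cv2.imread("pics/side7.png");g=cv2.cvtColor(s,cv2.COLOR_BGR2GRAY)
for v in range(146,166,2): print(v,g[v,196:216])
E
```

```text
mouth pred [254. 346.] rim x+-31 [212. 343.] [298. 348.]
lip -0.022 [236. 294.]
lip 0.022 [227. 325.]
under -0.022 [235. 314.]
under 0.022 [226. 346.]
top -0.022 [237. 269.]
top 0.022 [228. 300.]
rearbot -0.022 [113. 299.]
rearbot 0.022 [ 99. 330.]
reartop -0.022 [113. 254.]
reartop 0.022 [ 99. 284.]
146 [123 121 115 118 129 138 141 142 145 147 148 148 149 149 147 146 147 147
 149 149]
148 [105 105 105 104 105 105 104 105 113 132 147 150 150 148 147 147 149 150
 150 149]
150 [104 105 104 104 104 104 103 105 117 138 150 151 148 148 148 150 152 152
 151 151]
152 [139 129 120 117 115 113 107 107 124 153 163 158 149 150 152 153 153 152
 152 153]
154 [111 112 114 120 126 131 144 151 142 161 171 156 150 152 154 155 154 152
 153 154]
156 [104 104 104 103  99 108 156 196 198 183 158 149 152 155 156 155 154 154
 154 154]
158 [106 106 105 105 103 118 162 195 190 163 146 151 156 156 156 155 155 155
 155 156]
160 [106 106 106 105 104 112 141 164 158 148 153 157 157 155 155 152 149 145
 144 145]
162 [105 105 104 106 104 109 127 144 148 147 142 131 118 105  98  90  80  79
  81  82]
164 [121 117 115 112 111 119 139 145 124  95  79  69  67  70  72  75  77  78
  80  80]
```

Against prediction, the scoop sits about 8 mm further to +x and the cup 3 mm to −x. So the lip is about 24 mm from the cup axis, and I'll shift it 10 mm toward −x before tipping.

```bash
python3 - <<'E'
from pour import *
seq([(.619,.033,z) for z in(.2275,.225,.223,.223,.223,.223,.223,.223,.223,.223)],6,[8,10,12,14,16,18,21,24,28,34])
E
python3 -m creep '[[[0.1,-2,0,-0.3,0,0,0],[0.1,-5,0,-0.7,0,0,0],[0.1,-8,0,-1.1,0,0,0],[0.1,-10,0,-1.4,0,0,0],[0.1,-10,0,-1.4,0,0,0]]]'
python3 - <<'E'
from pour import *
seq([(.619,.033,z) for z in(.2275,.225,.224,.223,.223,.223,.223,.223,.223,.223)],6,[8,10,12,14,16,18,21,24,28,34])
s=ctrl.get_image("side")[:,:,::-1];cv2.imwrite("pics/side8.png",s);g=cv2.cvtColor(s,cv2.COLOR_BGR2GRAY)
for v in range(146,166,4): print(v,g[v,196:216])
E
```

```text
now lip [0.6295 0.0337 0.2282] pos [0.7486 0.0462 0.2595]
8 [-10.5  -0.4  -0.7] [-0.003 -0.    -0.   ]
10 [-11.4  -0.4  -2.6] [-0.003  0.035 -0.   ]
12 [-12.4  -0.4  -4.8] [-0.003  0.07  -0.   ]
14 [-13.3  -0.5  -9.1] [-0.003  0.105 -0.   ]
16 [-14.3  -0.5 -13.3] [-0.003  0.139 -0.   ]
18 [-15.5  -0.5 -17.4] [-0.003  0.174 -0.   ]
21 [-17.5  -0.5 -23.6] [-0.003  0.227 -0.001]
24 [-19.8  -0.5 -29.6] [-0.003  0.279 -0.001]
28 [-23.4  -0.6 -37.5] [-0.003  0.349 -0.001]
34 [-29.8  -0.6 -48.8] [-0.003  0.454 -0.001]
time: 17.6
position: [0.7382, 0.0445, 0.2593]
tool_rot: [-3.119, -0.163, -0.218]
ft_force: [0.5, 0.1, -1.5]
grip_width: 0.199
now lip [0.6191 0.0321 0.228 ] pos [0.7382 0.0445 0.2593]
8 [-0.  -1.   0.5] [-0.003 -0.    -0.001]
10 [-1.  -1.  -1.3] [-0.003  0.035 -0.001]
12 [-1.8 -1.  -4.6] [-0.003  0.07  -0.001]
14 [-2.8 -1.  -7.8] [-0.003  0.105 -0.001]
16 [ -3.9  -1.1 -12. ] [-0.003  0.14  -0.001]
18 [ -5.   -1.1 -16.2] [-0.003  0.174 -0.001]
21 [ -7.   -1.1 -22.3] [-0.003  0.227 -0.001]
24 [ -9.4  -1.1 -28.4] [-0.003  0.279 -0.001]
28 [-13.   -1.1 -36.2] [-0.003  0.349 -0.001]
34 [-19.4  -1.1 -47.5] [-0.003  0.454 -0.001]
146 [107 110 114 120 129 136 138 140 139 139 138 140 147 150 148 146 146 148
 149 148]
150 [105 105 104 105 104 104 104 104 104 104 103 104 124 145 149 151 152 152
 150 151]
154 [110 110 109 109 112 115 115 119 126 134 148 158 170 183 165 150 151 153
 153 154]
158 [106 106 105 106 106 105 105 104 103 121 165 195 188 164 151 154 155 156
 155 156]
162 [104 104 105 105 105 105 105 105 105 109 116 118 111 104  98  90  82  80
  81  81]
```

```bash
python3 -m creep '[[[0.1,-1,-0.5,-1.3,0,0.035,0],[0.1,-1.8,-1,-4.6,0,0.07,0],[0.1,-2.8,-1,-7.8,0,0.105,0],[0.1,-3.9,-1,-12,0,0.14,0],[0.1,-5,-1,-16.2,0,0.174,0]]]'; cat > look.py <<'E'
from pour import *
import sys
i=sys.argv[1]
s=ctrl.get_image("side")[:,:,::-1];cv2.imwrite(f"pics/side{i}.png",s)
roi=(165,130,60,50);m=mask(s,roi,lambda h,s,v:(h>95)&(h<115)&(s>70)&(v>50))
for c_ in cv2.findContours(m,0,1)[0]:
    if cv2.contourArea(c_)>150:f=full(c_[:,0],roi);print("blue",(cv2.contourArea(c_)/64).__round__(1),f.mean(0).round(1),f.min(0).round(1),f.max(0).round(1))
print("F",ctrl.get_state()["ft_force"].round(1))
E
python3 look.py 9; python3 - <<'E'
from pour import *
seq([(.619,.033,.223)]*6,6,[18,20,22,25,28,32])
E
```

```text
time: 18.15
position: [0.731, 0.0448, 0.2746]
tool_rot: [-3.079, -0.16, -0.489]
ft_force: [0.5, -0.2, -2.0]
grip_width: 0.203
blue 10.1 [197.6 149.8] [195.3 148.3] [199.8 151.2]
blue 5.0 [191.4 148.4] [189.7 147.4] [193.1 149.2]
F [ 0.4 -0.2 -2.1]
now lip [0.6185 0.0332 0.2236] pos [0.7304 0.0449 0.2754]
18 [0.3 0.2 0.9] [-0.002 -0.002 -0.001]
20 [-0.3  0.2 -3.4] [-0.002  0.033 -0.001]
22 [-1.   0.2 -7.7] [-0.002  0.068 -0.001]
25 [ -2.4   0.1 -14. ] [-0.002  0.12  -0.001]
28 [ -4.1   0.1 -20.3] [-0.002  0.173 -0.001]
32 [ -6.8   0.1 -28.5] [-0.002  0.242 -0.001]
```

```bash
python3 -m creep '[[[0.1,0,0,0,0,0,0],[0.1,-0.3,0,-3.4,0,0.033,0],[0.1,-0.3,0,-3.4,0,0.033,0]]]'; python3 look.py 10;  python3 -m creep '[[[0.1,-0.7,0,-4.3,0,0.035,0],[0.1,-2,0,-10.6,0,0.087,0],[0.1,-2,0,-10.6,0,0.087,0],[0.1,-2,0,-10.6,0,0.087,0]]]'; python3 look.py 11
```

```text
time: 18.5
position: [0.7297, 0.0447, 0.2778]
tool_rot: [-3.07, -0.16, -0.537]
ft_force: [0.4, -0.2, -0.2]
grip_width: 0.198
blue 4.1 [219.3 168.7] [217.9 167.8] [220.7 169.7]
F [-0.1  0.8 -2.2]
time: 18.95
position: [0.7246, 0.0437, 0.2871]
tool_rot: [-3.04, -0.157, -0.668]
ft_force: [0.1, -0.0, -0.9]
grip_width: 0.197
F [ 0.9  0.  -0.4]
```

```bash
python3 -m creep '[[[0.1,-1.5,0,-6,0,0.05,0],[0.1,-4,0,-14,0,0.12,0],[0.1,-6,0,-20,0,0.17,0],[0.1,-6,0,-20,0,0.17,0],[0.1,-6,0,-20,0,0.17,0]]]'; python3 - <<'E'
from pour import *
F=[]
for i in range(12):
    s=ctrl.get_image("side");F.append(ctrl.get_state()["ft_force"])
print(np.mean(F,0),np.std(F,0));cv2.imwrite("pics/side12.png",s[:,:,::-1])
t=ctrl.get_image("top")[:,:,::-1];cv2.imwrite("pics/top12.png",t)
c,q=tool();print(c,np.degrees(np.arccos(-q.apply([0,0,1])[2])))
g=s[:,:,::-1]
for roi in((150,110,110,130),):
    m=mask(g,roi,lambda h,s,v:(h>95)&(h<120)&(s>60)&(v>40))
    for c_ in cv2.findContours(m,0,1)[0]:
        if cv2.contourArea(c_)>100:f=full(c_[:,0],roi);print("blue",round(cv2.contourArea(c_)/64,1),f.mean(0).round(1),f.min(0).round(1),f.max(0).round(1))
E
```

```text
time: 19.5
position: [0.711, 0.0422, 0.3029]
tool_rot: [-2.964, -0.153, -0.921]
ft_force: [-0.4, -0.0, -0.3]
grip_width: 0.199
[-0.047  -0.2352 -1.399 ] [0.3468 0.4239 0.7058]
[0.7107 0.0426 0.3025] 34.58228723389996
blue 162.0 [154.  221.8] [149.6 213.3] [160.7 230.9]
blue 36.7 [252.7 201.1] [248.9 198.1] [256.4 204.1]
blue 46.5 [215.8 184.8] [205.6 180.4] [225.4 187.4]
blue 313.7 [244.1 157.3] [228.2 144.4] [257.1 171.2]
```

No balls are seen outside the cup, and the wrist force of −1.4±0.2 N fits an (almost) empty scoop (−1.2 N). Back off upward.

```bash
python3 -m creep '[[[0.1,4,0,-6,0,0,0],[0.1,12,0,-17,0,0,0],[0.1,22,0,-32,0,0,0],[0.1,30,0,-44,0,0,0],[0.1,34,0,-50,0,0,0]]]'; python3 goal.py 0.711 0.15 0.33 6 10;  python3 goal.py 0.568 0.283 0.20 6 0; python3 look.py 13
```

```text
time: 20.65
position: [0.7112, 0.0425, 0.3662]
tool_rot: [-2.962, -0.154, -0.928]
ft_force: [0.0, 0.2, -1.5]
grip_width: 0.2
t 20.65 pos [0.7112 0.0425 0.3662] grip 0.19993357925062333 F [ 0.0265  0.1852 -1.4603]
shift [ -11.8 -106.9   36.2] norm 113.0 turn [-0.002 -0.433 -0.001]
t 20.65 pos [0.7112 0.0425 0.3662] grip 0.19993357925062333 F [ 0.0265  0.1852 -1.4603]
shift [-191.6 -253.7   70. ] norm 326.0 turn [-0.002 -0.607 -0.001]
F [1.1 0.  0.4]
```

```bash
python3 -m creep '[[[0.1,-1,-10,3,0,-0.06,0],[0.1,-3,-32,10,0,-0.16,0],[0.1,-6,-58,18,0,-0.26,0],[0.1,-9,-84,28,0,-0.35,0],[0.1,-12,-107,36,0,-0.433,0]]]'; python3 -m creep '[[[0.1,0,0,0,0,0,0],[0.1,0,0,0,0,0,0]]]'; python3 goal.py 0.568 0.283 0.20 6 0
```

```text
time: 21.2
position: [0.71, 0.1507, 0.3256]
tool_rot: [-3.114, -0.161, -0.259]
ft_force: [1.0, 0.7, 0.3]
grip_width: 0.202
time: 21.4
position: [0.7097, 0.1512, 0.3254]
tool_rot: [-3.113, -0.165, -0.263]
ft_force: [0.1, -0.1, -0.5]
grip_width: 0.199
t 21.4 pos [0.7097 0.1512 0.3254] grip 0.19943871198249602 F [ 0.0766 -0.0633 -0.4722]
shift [-146.3 -145.6  102.9] norm 231.0 turn [-0.005 -0.169  0.002]
```

```bash
python3 -m creep '[[[0.1,-12,-12,4,0,-0.03,0],[0.1,-40,-40,14,0,-0.08,0],[0.1,-70,-70,28,0,-0.13,0],[0.1,-100,-100,50,0,-0.169,0],[0.1,-130,-130,80,0,-0.169,0]]]'; python3 -m creep '[[[0.1,-13,-14,12,0,0,0],[0.1,-16,-15.6,20,0,0,0],[0.1,-16,-15.6,20,0,0,0],[0.1,-16,-15.6,20,0,0,0]]]'; python3 goal.py 0.568 0.2826 0.0337 6 0
cat > chk.py <<'E'
from pour import *
import sys
F=[]
for i in range(6): t=ctrl.get_image("top")[:,:,::-1];F.append(ctrl.get_state()["ft_force"])
s=ctrl.get_image("side")[:,:,::-1]
cv2.imwrite(f"pics/top{sys.argv[1]}.png",t);cv2.imwrite(f"pics/side{sys.argv[1]}.png",s);print("F",np.mean(F,0).round(2))
a=cv2.imread("pics/top5.png");h=[cv2.cvtColor(x,cv2.COLOR_BGR2HSV) for x in(a,t)]
for k in(0,1,2): print("HSV"[k]);[print(*[x[v,236:256,k].tolist() for x in h]) for v in range(145,164,2)]
for n,im in(("top",t),("side",s)):
    m=mask(im,(0,0,512,384),lambda h,s,v:(h>95)&(h<120)&(s>70)&(v>40))
    for c in cv2.findContours(m,0,1)[0]:
        if 60<cv2.contourArea(c)<64*60:f=full(c[:,0],(0,0));print(n,round(cv2.contourArea(c)/64,1),f.mean(0).round(1))
E
python3 chk.py 14
```

```text
time: 21.9
position: [0.5829, 0.2665, 0.2286]
tool_rot: [-3.134, -0.159, -0.006]
ft_force: [1.3, 0.2, -0.9]
grip_width: 0.203
time: 22.3
position: [0.5677, 0.2783, 0.2089]
tool_rot: [-3.135, -0.158, -0.006]
ft_force: [1.1, -0.5, -0.4]
grip_width: 0.197
t 22.3 pos [0.5677 0.2783 0.2089] grip 0.19721137165833594 F [ 1.0533 -0.4883 -0.3802]
shift [  0.1  -3.8 175.2] norm 175.0 turn [-0.002 -0.004 -0.004]
F [ 0.01 -0.26 -1.21]
H
[54, 53, 56, 60, 60, 48, 54, 70, 48, 60, 60, 60, 60, 60, 48, 45, 50, 50, 60, 56] [56, 51, 50, 55, 60, 60, 60, 54, 45, 70, 66, 60, 54, 60, 53, 45, 51, 56, 53, 66]
[50, 54, 53, 60, 75, 100, 111, 105, 111, 110, 106, 111, 107, 102, 100, 72, 50, 68, 72, 60] [54, 48, 53, 53, 70, 105, 100, 116, 111, 109, 110, 111, 108, 107, 100, 90, 53, 60, 45, 53]
[45, 30, 90, 101, 109, 111, 110, 109, 109, 110, 110, 110, 110, 112, 111, 112, 113, 80, 70, 60] [66, 60, 75, 100, 110, 111, 109, 110, 110, 110, 110, 109, 109, 112, 109, 111, 107, 70, 75, 53]
[70, 70, 97, 112, 110, 110, 109, 110, 110, 110, 110, 109, 109, 110, 110, 111, 109, 108, 83, 65] [90, 83, 100, 111, 111, 110, 110, 110, 10
[... 4161 characters left out ...]
 95, 80, 81, 86, 81, 88, 108]
[74, 72, 61, 61, 81, 99, 106, 110, 114, 109, 114, 110, 103, 88, 79, 76, 66, 73, 101, 115] [76, 70, 61, 57, 76, 78, 79, 80, 81, 90, 103, 111, 101, 87, 86, 77, 67, 72, 101, 119]
[78, 77, 70, 61, 54, 55, 56, 67, 71, 73, 72, 78, 68, 56, 49, 56, 78, 98, 114, 121] [76, 76, 72, 65, 57, 52, 55, 60, 69, 75, 75, 78, 71, 57, 49, 59, 82, 101, 120, 123]
[81, 76, 77, 75, 73, 70, 56, 45, 41, 42, 43, 43, 49, 57, 64, 86, 113, 123, 123, 121] [76, 78, 77, 78, 72, 67, 55, 49, 43, 39, 41, 45, 48, 56, 64, 86, 112, 121, 121, 123]
top 2.8 [345.3 279. ]
top 1.2 [345.4 275.8]
top 1.8 [316.2 234.3]
top 42.2 [259.3 187. ]
top 1.2 [248.9 163.1]
side 34.5 [252.7 201.1]
side 2.3 [224.7 181.2]
```

```bash
python3 - <<'E'
from pour import *
t0=cv2.imread("pics/top0.png");h=cv2.cvtColor(t0,cv2.COLOR_BGR2HSV)
for v in range(183,194): print(v,[tuple(int(a) for a in h[v,u]) for u in range(177,188)])
a=cv2.imread("pics/top5.png").astype(int);b=cv2.imread("pics/top14.png").astype(int)
d=np.abs(a-b).sum(2);
for v in range(145,164): print(v,d[v,234:258])
E
```

```text
183 [(74, 38, 74), (71, 40, 51), (113, 32, 32), (98, 118, 26), (90, 32, 24), (80, 23, 33), (75, 18, 58), (70, 12, 64), (84, 18, 71), (78, 17, 77), (66, 47, 82)]
184 [(45, 8, 66), (99, 36, 50), (109, 64, 44), (101, 64, 44), (90, 36, 49), (84, 28, 46), (107, 42, 54), (102, 66, 58), (108, 49, 63), (90, 18, 72), (71, 27, 75)]
185 [(94, 32, 64), (103, 66, 62), (106, 96, 69), (101, 95, 67), (101, 59, 69), (102, 40, 64), (104, 72, 67), (103, 103, 69), (103, 90, 74), (103, 49, 83), (94, 26, 78)]
186 [(100, 23, 68), (108, 86, 71), (103, 119, 77), (101, 124, 76), (103, 88, 78), (102, 68, 68), (104, 89, 72), (104, 116, 77), (105, 104, 81), (105, 54, 85), (93, 30, 85)]
187 [(97, 34, 67), (104, 95, 70), (103, 109, 75), (102, 110, 79), (104, 95, 75), (106, 56, 77), (106, 65, 74), (103, 109, 70), (105, 106, 77), (105, 54, 76), (90, 16, 81)]
188 [(84, 17, 74), (103, 57, 72), (102, 98, 68), (105, 93, 77), (104, 61, 84), (105, 32, 96), (103, 42, 84), (104, 85, 66), (105, 90, 68), (106, 44, 76), (94, 22, 82)]
189 [(90, 16, 81), (100, 29, 79), (105, 61, 75), (104, 74, 76), (100, 34, 91), (98, 20, 102), 
[... 1539 characters left out ...]
55 [ 4  7  5 10  3 10  2 11 19 23 18 11  4  5 14  8  7  7  8  3  4  0  2 11]
156 [ 2  6  8  1  5 16 12 24 34 39 42 28 12  4 20 15 24  4 11 15 10  3  9  6]
157 [ 2  2  6  7 17  5 11 29 42 49 51 31 17  6 30  9 19  3  2  4  2  8  0  2]
158 [ 5  4  7  6  5 10 30 37 44 44 51 36 23  7  4  9  8 11  7  1  7  4  4  4]
159 [10  5 12  6  3  8 10 27 34 38 39 27 15  3 11  4 14  7  4  4  1 16  2  3]
160 [ 1  6  4 12  5  1 15  8 15 23 18 11  6  2  5 10  2  4 16 11  5  7  7  3]
161 [ 3  5  4  3  6 11  4  6  5 10  3 12  6  0  4  6  6 10 16 12 12  5  4  9]
162 [ 8  2  8  9 10 15  8  3  6  5  6  3  6  6  7  5  4  7  6  7  6  6  5  7]
163 [ 6  6 15  5  3  8  2  7 10 15 11 14  6  4  8 13  6  1  3  6  5  6  3  8]
```

```bash
python3 - <<'E'
from pour import *
def blobs(f,full_roi=(100,60,300,324)):
    im=cv2.imread(f);m=mask(im,full_roi,lambda h,s,v:(h>94)&(h<118)&(s>50)&(v>35))
    for c in cv2.findContours(m,0,1)[0]:
        if cv2.contourArea(c)>64*3:
            p=full(c[:,0],full_roi);k=p.mean(0);hs=cv2.cvtColor(im,cv2.COLOR_BGR2HSV)[int(k[1]),int(k[0])];print(f,round(cv2.contourArea(c)/64,1),k.round(0),hs)
for f in("pics/side0.png","pics/side14.png","pics/top0.png","pics/top14.png"): blobs(f);print()
a=cv2.imread("pics/side5.png").astype(int);b=cv2.imread("pics/side14.png").astype(int);m=(np.abs(a-b).sum(2)>70).astype(np.uint8)
for c in cv2.findContours(m,0,1)[0]:
    if cv2.contourArea(c)>4: print("sidediff",cv2.contourArea(c),cv2.boundingRect(c))
print("floor c",proj("top",[.615,.0325,.1315]),"rim c",proj("top",[.615,.0325,.1995]),"floor -28,+28",proj("top",[.587,.0325,.1315]),proj("top",[.643,.0325,.1315]),"rim",proj("top",[.587,.0325,.1995]),proj("top",[.643,.0325,.1995]))
E
```

```text
pics/side0.png 50.4 [110. 382.] [108 167 113]
pics/side0.png 67.8 [234. 276.] [103 130  92]
pics/side0.png 312.9 [150. 222.] [108 230 142]
pics/side0.png 37.3 [253. 201.] [108 239 143]
pics/side0.png 281.8 [243. 156.] [40 12 66]
pics/side0.png 50.7 [337.  63.] [109 229  77]

pics/side14.png 50.2 [110. 382.] [108 163 130]
pics/side14.png 312.2 [150. 222.] [108 224 162]
pics/side14.png 37.2 [253. 201.] [108 236 163]
pics/side14.png 4.2 [225. 181.] [111 137  39]
pics/side14.png 324.2 [244. 157.] [110  62 144]
pics/side14.png 47.7 [364.  64.] [109 229  88]
pics/side14.png 51.9 [337.  63.] [108 226  88]

pics/top0.png 50.2 [259. 187.] [109 202 105]
pics/top0.png 65.6 [182. 188.] [104  61  84]
pics/top0.png 45.8 [333. 176.] [114 152  52]
pics/top0.png 279.9 [326. 163.] [75 24 42]
pics/top0.png 229.8 [215. 117.] [110 199 101]

pics/top14.png 49.4 [259. 187.] [109 183 117]
pics/top14.png 8.0 [247. 163.] [107  79  45]
pics/top14.png 449.7 [328. 165.] [110 210  80]
pics/top14.png 170.7 [245. 154.] [110 186 115]
pics/top14.png 229.5 [215. 117.] [110 190 113]

sidediff 99.5 (169, 349, 18, 29)
si
[... 712 characters left out ...]

sidediff 82.0 (184, 146, 30, 9)
sidediff 4.5 (183, 145, 15, 4)
sidediff 12.5 (187, 137, 10, 4)
sidediff 10.0 (453, 106, 6, 17)
sidediff 11.5 (403, 106, 8, 24)
sidediff 121.0 (169, 95, 10, 43)
sidediff 49.5 (394, 79, 12, 25)
sidediff 24.0 (440, 72, 12, 28)
sidediff 1059.0 (176, 71, 58, 104)
sidediff 38.5 (186, 56, 20, 9)
sidediff 223.0 (237, 46, 26, 15)
sidediff 84.5 (384, 38, 15, 40)
sidediff 23.0 (369, 17, 13, 12)
sidediff 293.0 (306, 16, 43, 23)
sidediff 20.5 (350, 13, 6, 7)
sidediff 108.5 (422, 0, 23, 69)
sidediff 5044.0 (154, 0, 160, 94)
floor c [245.1218 155.4229] rim c [244.5206 151.1627] floor -28,+28 [245.2662 163.0809] [244.9778 147.7983] rim [244.6695 159.1126] [244.3722 143.2485]
```

```bash
python3 - <<'E'
from pour import *
def load(i): return cv2.imread(f"pics/side{i}.png")
ref=load(8).astype(int)
for i in(9,10,11,12,13,14):
    im=load(i);h=cv2.cvtColor(im,cv2.COLOR_BGR2HSV).astype(int)
    m=((h[...,0]>95)&(h[...,0]<115)&(h[...,1]>45)&(h[...,2]>30)&(np.abs(im.astype(int)-ref).sum(2)>40)).astype(np.uint8)
    for c in cv2.findContours(m,0,1)[0]:
        x,y,w,hh=cv2.boundingRect(c)
        if m[y:y+hh,x:x+w].sum()>=4: print(i,(x,y,w,hh),m[y:y+hh,x:x+w].sum(),h[y+hh//2,x+w//2])
# mouth region gray, side8 vs side14
for i in(8,10,14):
    g=cv2.cvtColor(load(i),cv2.COLOR_BGR2HSV); print(i)
    for v in range(162,176,2): print(v,g[v,204:227,1],g[v,204:227,2])
F=[]
for k in range(25): ctrl.get_image("top");F.append(ctrl.get_state()["ft_force"])
print(np.mean(F,0),np.std(F,0))
E
```

```text
9 (155, 215, 6, 11) 32 [108 232 156]
9 (189, 148, 12, 4) 22 [105  60 110]
9 (260, 6, 17, 4) 33 [109 226  80]
10 (155, 215, 6, 11) 32 [108 232 156]
10 (219, 168, 2, 2) 4 [103  81 129]
10 (265, 7, 12, 2) 16 [109 220  80]
11 (155, 215, 6, 11) 32 [108 229 155]
11 (252, 11, 12, 3) 12 [110 170  57]
11 (269, 9, 4, 1) 4 [110 109  42]
12 (155, 215, 6, 11) 33 [108 233 154]
13 (155, 215, 6, 11) 34 [108 232 153]
13 (507, 11, 2, 5) 5 [110 203  83]
13 (246, 11, 2, 3) 4 [110 176  68]
13 (248, 1, 30, 10) 217 [109 225  84]
14 (154, 214, 7, 12) 45 [108 224 163]
14 (224, 180, 1, 4) 4 [110 184  36]
8
162 [14 12  7  9  9 10 10 11  9  3  9  9  9  9 12  9 10  9  8  9 10 10 10] [107 110 116 119 112 105  99  91  83  80  82  82  83  83  84  88 100 114
 131 146 153 156 158]
164 [15 14  7 11  7  7  7 10 13 10 10 10 10  9 13 10 10  7 10 10  9 13 14] [104  92  76  70  70  71  73  75  78  79  80  80  80  81  81  80  78  74
  76  99 140 181 200]
166 [ 9 12  8  8 11 10 10 10 13 13  6  6  9  9 10 13 10 10  7  9 10 14 15] [ 81  62  62  66  69  74  75  76  79  80  80  80  81  81  80  81  78  76
  76  88 122 176 205]
16
[... 2412 characters left out ...]
 43  0 36 21 28 18 35 20 39 10 15  0 21 14 13] [  9   9  13  12  10  13  10  13  12  11   7  12  27  28  22  13  13  25
  33  27  12  54 134]
170 [77 51  0 70  0 70 23 70 51 28 36 31 36 26 32 34  0  0  0  0 22 14 16] [ 10  10  10  11   9  11  11  11  10   9  14  25  35  30  16  15  32  46
  50  41  23  36 109]
172 [64 43 39 23 51 36 43 51 22 10  0 27 23 43 26  0  5  4  5  7 17 13 15] [ 12  12  13  11  10   7   6  10  23  26  22  19  22  18  10  20  48  59
  54  38  15  38 116]
174 [77 51 26 21 51  0 15 10 10 19 13 17 68 16 24  7  4  3  4  6 12 16 16] [ 10  10  10  12  15  30  35  25  25  27  20  15  15  16  21  38  69  80
  72  46  22  65 143]
[ 0.0349 -0.0441 -1.1312] [0.5577 0.5339 0.4149]
```

Force averaged over 25 samples is −1.13±0.08 N, so the scoop is empty, and no loose balls show in either view. I'll lay the scoop back, then clear the arm and check the cup's inside properly.

```bash
python3 -m creep '[[[0.1,0,-1,15,0,0,0],[0.1,0,-3,45,0,0,0],[0.1,0,-3.8,80,0,0,0],[0.1,0,-3.8,115,0,0,0],[0.1,0,-3.8,145,0,0,0]]]'; python3 -m creep '[[[0.1,0,0,12,0,0,0],[0.1,0,0,19,0,0,0],[0.1,0,0,22,0,0,0],[0.1,0,0,22,0,0,0]]]'; python3 goal.py 0.568 0.2826 0.0337 6 0
```

```text
time: 24.4
position: [0.5644, 0.2841, 0.0597]
tool_rot: [-3.135, -0.164, 0.001]
ft_force: [-0.4, 0.1, -1.2]
grip_width: 0.196
time: 24.8
position: [0.5661, 0.2854, 0.0417]
tool_rot: [-3.133, -0.164, -0.005]
ft_force: [-0.8, -0.7, -0.7]
grip_width: 0.196
t 24.8 pos [0.5661 0.2854 0.0417] grip 0.1956106999259681 F [-0.8037 -0.7293 -0.6744]
shift [1.6 3.  8. ] norm 9.0 turn [-0.004 -0.003 -0.   ]
```

```bash
python3 -m creep '[[[0.1,1,1,2,0,0,0],[0.1,2,2,4,0,0,0],[0.1,2,2.5,6,0,0,0],[0.1,2,2.5,6.5,0,0,0],[0.1,2,2.5,6.5,0,0,0]]]'; python3 -m creep '[[[0.1,0,0,1,0,0,0],[0.1,0,0,1,0,0,0]]]'
```

```text
time: 25.3
position: [0.5677, 0.2825, 0.0342]
tool_rot: [-3.134, -0.164, -0.002]
ft_force: [-0.2, -0.9, -1.3]
grip_width: 0.2
time: 25.5
position: [0.5679, 0.2828, 0.0336]
tool_rot: [-3.134, -0.164, -0.003]
ft_force: [-0.7, -1.0, 1.0]
grip_width: 0.201
```

```bash
python3 -m creep '[[[0.1,0,0,0.4,0,0,0],[0.22,0,0,0.4,0,0,0],[0.27,0,0,0.4,0,0,0],[0.35,0,0,0.4,0,0,0],[0.5,0,0,0.4,0,0,0]]]' 5; python3 -m creep '[[[0.6,0,0,0,0,0,0],[0.7,0,0,-1,0,0,0],[0.7,0,0,-5,0,0,0],[0.7,0,0,-15,0,0,0],[0.7,0,0,-35,0,0,0]]]'; python3 goal.py 0.56 0.40 0.35 6 0; python3 goal.py 0.50 0.55 0.30 40 0
```

```text
time: 26.0
position: [0.5676, 0.2826, 0.0327]
tool_rot: [-3.134, -0.164, -0.002]
ft_force: [-0.6, 0.8, -0.1]
grip_width: 0.364
time: 26.5
position: [0.5669, 0.2819, 0.0675]
tool_rot: [-3.135, -0.164, 0.001]
ft_force: [0.0, -0.3, -0.1]
grip_width: 0.689
t 26.5 pos [0.5669 0.2819 0.0675] grip 0.6894096843448388 F [ 0.0233 -0.2586 -0.0532]
shift [   5.3 -118.9 -282.1] norm 306.0 turn [-0.003  0.001 -0.   ]
t 26.5 pos [0.5669 0.2819 0.0675] grip 0.6894096843448388 F [ 0.0233 -0.2586 -0.0532]
shift [ -38.7 -274.2 -231.7] norm 361.0 turn [-0.003 -0.    -0.594]
```

```bash
python3 -m creep '[[[0.7,0,0,-40,0,0,0],[0.7,0,0,-85,0,0,0],[0.7,0,0,-130,0,0,0],[0.7,0,0,-175,0,0,0],[0.7,-5,15,-220,0,0,0]]]'; python3 -m creep '[[[0.7,-20,30,-40,0,0,0],[0.7,-40,70,-60,0,0,0],[0.7,-55,115,-60,0,0,0],[0.7,-70,160,-60,0,0,0],[0.7,-85,205,-60,0,0,0]]]'; python3 -m creep '[[[0.7,-10,47,0,0,0,0],[0.7,-20,95,0,0,0,0],[0.7,-30,142,0,0,0,0],[0.7,-40,190,0,0,0,0],[0.7,-50,238,0,0,0,0]]]'; python3 -m creep '[[[0.7,-10,40,0,0,0,0],[0.7,-20,80,0,0,0,0],[0.7,-30,120,0,0,0,0],[0.7,-40,160,0,0,0,0],[0.7,-40,160,0,0,0,0]]]'
python3 - <<'E'
from pour import *
s=ctrl.get_state();print(s["position"],s["joint_positions"].round(2))
A={n:np.mean([ctrl.get_image(n)[:,:,::-1].astype(float) for _ in range(8)],0) for n in("top","side")}
for n in A: cv2.imwrite(f"pics/{n}15.png",A[n].round().astype(np.uint8))
for n in A:
    im=A[n].round().astype(np.uint8);im0=cv2.imread(f"pics/{n}0.png")
    m=mask(im,(0,0,512,384),lambda h,s,v:(h>94)&(h<118)&(s>45)&(v>30))
    for c in cv2.findContours(m,0,1)[0]:
        if 64*3<cv2.contourArea(c)<64*300:
            p=full(c[:,0],(0,0));k=p.mean(0);print(n,round(cv2.contourArea(c)/64,1),k.round(1),cv2.cvtColor(im,cv2.COLOR_BGR2HSV)[int(k[1]),int(k[0])])
h=cv2.cvtColor(A["top"].round().astype(np.uint8),cv2.COLOR_BGR2HSV)
for k in(1,2):
    print("SV"[k-1])
    for v in range(142,165): print(v,h[v,234:258,k])
E
```

```text
time: 27.0
position: [0.5629, 0.2685, 0.2908]
tool_rot: [-3.131, -0.17, -0.004]
ft_force: [1.8, -0.1, -0.3]
grip_width: 0.7
time: 27.5
position: [0.5, 0.0523, 0.3478]
tool_rot: [-3.135, -0.166, -0.005]
ft_force: [1.0, -0.2, -0.1]
grip_width: 0.7
time: 28.0
position: [0.4754, -0.1899, 0.3473]
tool_rot: [-3.136, -0.165, -0.004]
ft_force: [0.6, 0.3, 0.7]
grip_width: 0.7
time: 28.5
position: [0.4496, -0.3588, 0.3448]
tool_rot: [-3.136, -0.149, 0.0]
ft_force: [0.1, -0.3, -0.8]
grip_width: 0.7
[ 0.4496 -0.3588  0.3448] [ 1.21  0.18 -0.68  1.42  0.11  1.58 -0.93]
top 3.9 [  3.  372.8] [108 165  31]
top 5.2 [  7.1 368.2] [109 131  33]
top 3.2 [  4.5 345.1] [110 191  32]
top 4.7 [  0.5 345. ] [107 189  31]
top 7.7 [  2.6 338.2] [110 199  32]
top 3.6 [  6.7 330.4] [110 206  31]
top 6.8 [  0.5 330.7] [109 206  31]
top 20.8 [  3.5 327.3] [110 197  31]
top 5.6 [  0.7 319.1] [110 204  30]
top 4.1 [  5.4 318.3] [109 181  31]
top 3.6 [  1.  316.5] [109 175  32]
top 3.5 [  7.5 296.7] [108 207  32]
top 3.1 [  4.  295.4] [109 173  31]
top 8.1 [  1.1 292.9] [108 189  31]
top 52.2 [259.3 187. ] [110 183 
[... 4138 characters left out ...]
  69  77  84  80  79  81  80  84  98 108 104  91  82  86
  80  74  92 110 120 123]
159 [ 74  75  75  71  61  59  69  77  76  77  78  86 101 107 100  86  80  74
  65  72  97 114 121 123]
160 [ 74  76  76  72  62  54  54  61  67  78  89  94 100 102  91  74  64  58
  62  84 105 118 122 124]
161 [ 75  75  76  74  69  62  55  51  51  60  67  71  74  75  66  56  50  56
  76  98 113 120 121 123]
162 [ 76  75  76  76  73  70  65  56  46  42  42  44  46  46  45  45  48  67
  94 112 119 121 120 124]
163 [ 76  76  76  76  75  76  72  65  55  48  39  38  40  44  47  55  64  85
 108 119 120 121 121 124]
164 [ 76  76  76  77  77  76  75  73  66  57  45  39  40  46  53  63  78 103
 117 121 120 120 121 124]
```

```bash
python3 - <<'E'
from pour import *
rim=np.array([.520,-.279,.1437]);a=np.deg2rad(6.9)
f=lambda p:((proj("top",p)-[312,146]+.5)*10+[480,0])
for lean in(40,44):
    l=np.deg2rad(lean);ax=np.array([-np.sin(l)*np.cos(a),-np.sin(l)*np.sin(a),np.cos(l)]);Y=np.array([-np.sin(a),np.cos(a),0]);b=np.cross(ax,Y)
    for nm,d,r in(("mouth",0,.031),("mouth in",0,.028),("disc46",.046,.028),("disc68",.068,.028)):
        P=np.array([f(rim-d*ax+r*(np.cos(t)*Y+np.sin(t)*b)) for t in np.linspace(0,6.28,60)]);print(lean,nm,"centre",P.mean(0).round(),"u",P[:,0].min().round(),P[:,0].max().round(),"v",P[:,1].min().round(),P[:,1].max().round())
h=cv2.cvtColor(cv2.imread("pics/top0.png"),cv2.COLOR_BGR2HSV)
for v in range(168,188): print(v,h[v,322:344,1],(v-146+.5)*10)
E
```

```text
40 mouth centre [702. 334.] u 616.0 790.0 v 258.0 410.0
40 mouth in centre [702. 334.] u 624.0 782.0 v 265.0 403.0
40 disc46 centre [674. 271.] u 598.0 752.0 v 203.0 338.0
40 disc68 centre [661. 242.] u 586.0 738.0 v 174.0 309.0
44 mouth centre [702. 334.] u 616.0 790.0 v 261.0 407.0
44 mouth in centre [702. 334.] u 624.0 781.0 v 268.0 400.0
44 disc46 centre [674. 263.] u 598.0 752.0 v 198.0 328.0
44 disc68 centre [661. 231.] u 586.0 738.0 v 165.0 295.0
168 [214 144  97  94  50  17   8   4  10  14   9   9   6   6  10  13  13  13
  16  10  12  10] 225.0
169 [221 141 101  42  24   8  12   7  17  13  10   0   9  16  13  10  13  17
  11  10   7  10] 235.0
170 [177 152  83  26   9  16  22   7   7  10  13  10   9  13   9  12  13   7
  12   6  10  10] 245.0
171 [183 124  42   6  10  12   8  22  11   7  10  13  13  16  12  12  16   7
  16  11  15  15] 255.0
172 [136  81  42  17  15   9  16  18  14  10  13  16  10  16  12  13   9   3
  10  14  10   7] 265.0
173 [122 118  42   6  15   5  17  12  19  10  38  52  51  58  50  52  32   7
  13   9  13  12] 275.0
174 [105 110  26   6  11   9  13  15
[... 470 characters left out ...]
79 [16 20 19 12 18 24 27 30 46 37 34 23 16 16 14 16 15 22 25 17 15 16] 335.0
180 [13 10  0  7  7  7 20 17 16  9 10 10 10 14  4 13 14 16 16 19 10 16] 345.0
181 [ 8  6 12 12 11 10 10 10  9 13 16 13 13 21 15 12 13 14 14 15 14 10] 355.0
182 [17  3 11  6  6 16 16  7 13 13 16 13 10 11 14  4 12  8  4 12 11 13] 365.0
183 [ 6 11  8  8 11  6  9 10 13 16 10 10 10 13  0 15 11 14  9 13 10  7] 375.0
184 [ 8  8 11  5 12  9 16  9  9  6  9 16 13 10 13 16 15 11 12  9 10 14] 385.0
185 [12  6  5  5  9 16 20 10 11  8 12  9 15  0  9  8 14 19 16 11  7 12] 395.0
186 [ 6  8  6  5 10 13 15 12 13 14 13 10  7 15 16 14 15 15 12 11  7  7] 405.0
187 [ 5  8  3  5 12 15 13 13 19 19 14 16 10 18 10 17 20 17 12  9  7  7] 415.0
```

The blue disc in the mouth lies about 46 mm below the rim (edge at v≈328, where 46 mm predicts 328 and 68 mm predicts 295). So it's the painted band's cap and hides balls resting on the floor, with one ball showing above it. Last check: cup, scoop and bystanders against the earlier pictures, then hand in.

```bash
python3 - <<'E'
from pour import *
for i in(0,15):
    t=cv2.imread(f"pics/top{i}.png");s=cv2.imread(f"pics/side{i}.png")
    f=lambda im,roi,th:full(cnt(mask(im,roi,lambda h,s,v:v<th))[:,0],roi)
    print(i,"handle top",cv2.minAreaRect(f(t,(165,158,35,40),50).astype(np.float32)),"side",cv2.minAreaRect(f(s,(185,255,50,27),60).astype(np.float32)))
a,b=[cv2.imread(f"pics/side{i}.png").astype(int) for i in(0,15)]
print("bowl area side diff",np.abs(a-b).sum(2)[268:300,222:265].mean(),"jar",np.abs(a-b).sum(2)[212:250,138:165].mean(),"slides",np.abs(a-b).sum(2)[258:285,133:172].mean(),"dish",np.abs(a-b).sum(2)[200:220,278:305].mean(),"pot",np.abs(a-b).sum(2)[345:380,182:218].mean())
# cup uprightness in side: foot vs band vs mouth
c=[.615,.0325]
print("pred band",proj("side",[*c,.1505]),"pred mouth",proj("side",[*c,.1995]))
m=mask(cv2.imread("pics/side15.png"),(195,170,40,25),lambda h,s,v:(h>100)&(h<118)&(s>70));k=cnt(m);p=full(k[:,0],(195,170));print("band u",p[:,0].min(),p[:,0].max())
E
```

```text
0 handle top ((179.21861267089844, 173.9042510986328), (20.742401123046875, 5.361178398132324), 85.69552612304688) side ((210.9916534423828, 269.829833984375), (31.531482696533203, 8.35529613494873), 1.7899105548858643)
15 handle top ((179.1084442138672, 173.79273986816406), (20.021812438964844, 5.1551594734191895), 84.623291015625) side ((210.9910888671875, 270.0588073730469), (31.443689346313477, 8.324678421020508), 0.8243427872657776)
bowl area side diff 17.377906976744185 jar 4.144249512670565 slides 4.361823361823362 dish 103.54629629629629 pot 6.268253968253968
pred band [214.9361 180.5875] pred mouth [213.4706 165.905 ]
band u 205.8125 225.3125
```

```bash
python3 - <<'E'
from pour import *
for i in(0,5,15):
    im=cv2.imread(f"pics/top{i}.png");m=mask(im,(250,205,35,30),lambda h,s,v:(s<25)&(v>140));k=cv2.findContours(m,0,1)[0]
    if k: k=max(k,key=cv2.contourArea);print(i,"dish",full([k[:,0].mean(0)],(250,205)),cv2.contourArea(k)/64)
    g=cv2.cvtColor(im,cv2.COLOR_BGR2GRAY);print(g[220,250:284:3])
s=ctrl.get_state();print(s["time"],s["qd"].round(3));ctrl.close_job()
E
```

```text
0 dish [[259.5162 221.9838]] 0.7578125
[104 105  83 136 135 132 133 134 131 103 101 104]
5 dish [[266.3492 219.4985]] 211.7890625
[ 23  24  29 135 145 144 143 145 143 112 113 113]
15 dish [[261.5286 218.0073]] 62.65625
[111 110  89 141 141 121  99  97  95  66  68  66]
29.3 [ 0.001  0.002  0.    -0.    -0.001 -0.001 -0.001]
the job is handed in; nothing more can be done
```

I finished all the steps and handed in the job at 29.3 s of the 72 s allowed; no verdict was given. I could not directly see all four balls in the cup.

**What I did:** I gripped the leaning cup along its axis, lifted it out of the rack, stood it on the pan and let go. The press on the pan was about 8 N. With the cup standing free, I lifted the scoop by its handle and tipped it over the mouth up to about 35°. I then laid the scoop back in the tray and moved the arm clear.

**What the last checks showed:**
- **Cup:** it stands on the pan. Its blue band is within 1 px (about 2–3 mm) of where an upright, centred cup would show it.
- **Scoop:** the handle is within 0.3 px of where it started, and the bowl looks empty. After pouring, the wrist force was −1.13 ± 0.08 N, which fits an empty scoop (about −1.2 N).
- **Bystanders:** the jar, slide box and pot look unchanged. The dish's edges in the top view are in the same place. I did not check the bottle or the spatula numerically.

**What disagreed or stayed uncertain:**
- **Balls:** only one is visible in the mouth from above. A blue disc about 46 mm below the rim, apparently the painted band's cap, would hide balls lying on the floor. That all four are in the cup is inferred from the weight change and from finding no ball elsewhere in either view.
- **Cup lean:** I measured about 44° at the start, against the 40° given, and gripped at 43.5°.
- **Camera agreement:** the two views differed by 3–8 mm in places. Before tipping, I had to move the lip 10 mm.
- **Dish, side view:** it differs strongly from the first picture. I put this down to the arm or its shadow but did not confirm it.

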